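Scoop ball feet into the tub and hang the scoop up

ROBOT

A 7-joint arm with a two-finger parallel gripper is mounted at the origin on the work surface. World frame = base frame: x ahead of the robot, y to its left, z up, the work surface at z = 0. Lengths are in m, angles in rad, forces in N, time in s.
With the tool pointing down it reaches from about 0.4 to 0.85 m from the base axis. Payload 10.4 kg.
Tool frame: the origin (TCP) lies at the centre of the arm's flange, where the gripper is bolted on; the fingertips stand 173 mm ahead of it and the grasp point (between the pads) lies 155 mm ahead of it; z points along the fingers, y is the line along which they close (so a half turn about z gives the same grasp; the last joint's range is limited). The gripper opens to 85 mm and grips with 20 to 120 N. Pads are 22 mm wide; open, the fingers measure 114 mm over their backs; the gripper's body (76 mm by 85 mm) begins 54 mm behind the grasp point. The pads swing forward as they close: fully open they stand 13 mm farther back than shut.
Start: joints at [-1.196, 0.332, -0.065, 1.46, 0.022, 1.35, -0.088], TCP at [0.242, 0.576, 0.405] pointing down, gripper open.
Joint ranges: [-2.6, 2.6], [-0.5, 2.12], [-1.47, 1.34], [0.16, 2.42], [-1.27, 4.41], [0.06, 2.06], [-2.6, 2.6]. Speed limits (rad/s): [2.22, 2.22, 2.79, 2.79, 3.14, 3.14, 3.14].

INTERFACE

Orientations are given as a unit quaternion [x, y, z, w].
In Python, from workcell import manip, viewer, finder gives the robot as it stands.
- The arm moves only by the tool arm_command, never from a script. Its argument "plan" is a list of rows, each an object with "dp": the shift along the tool's x, y, z in mm, a list of three; "spin": the turn about the tool's z in rad. A call has 1 to 5 rows; each row shifts and turns the commanded pose from where the row before left it, along the tool's axes as they then stand; what a row does not reach is not made up. A row lasts 1/10 s, in which the tool goes at most 50 mm and 8.59 degrees, less where a joint would pass 70% of its speed; a pose out of reach is approached as far as the arm can. A call is refused whole if a number of a shift passes 50 or a number of a turn 0.15, either way. A call with a gripper value outside its range is refused whole. "grip" is the closure, from -1 (fully open) to 1 (shut), set as the call begins (left out, the last holds). The fingers move at their own pace and stop on an object; "newtons" is the grip in N (left out, the last holds). Time passes only in rows, so rows that do not move let the fingers close. It gives the time, the measured TCP pose, the force, the opening and the grip force at its end, in the units of the state.
- manip.get_obs(): the state, without advancing time (a new reading comes with each control period).
- viewer.camera(name): name is "side" or "top" or "wrist"; returns the picture (480x640x3 uint8, blue, green, red); there is no depth.
- viewer.camera_params(name): a dict with "vertical_fov" (degrees; the focal length in pixels is half the picture's height over the tangent of half this angle, whatever the lens; pixels are square), "cx", "cy" (the principal point, pixels), "k1" (the pictures are not rectified: a ray, as slopes to the right and down, at radius r is drawn at 1 + k1 r^2 times it, then the intrinsics apply), "R" (3x3) and "t" (3): a world point X has camera coordinates R X + t; the wrist camera has in their place "T_tool_cam" (4x4, takes a point from camera to tool coordinates, whose origin is the TCP and whose axes are the flange's). Camera axes: x right, y down, z forward; pixel columns grow to the right and rows downward; lengths in m; the calibration is good to about 2 mm. A picture is of the moment at which its call begins: read the wrist's pose just before it. camera_params takes no time and is no camera call.
- manip.hand_in(): hands the job in; it is judged then, once.
Trained networks look in the newest picture that a camera, given by its name, has taken for a name from the list of things; names that differ only in an ending like _2 or _b are one class to them, and where a whole thing is asked for, a point or a joint stands for the part that bears it (a point fixed in the world has none). Each returns a list of dicts, best first, with "score" (0 to 1); they miss things now and then, are a little off and sometimes report something else, mostly with a low value. They report only what shows in the picture. A call takes as long as a camera call. They do not tell look-alikes from the thing itself.
- finder.find_in(camera, thing): "position" ([x, y, z] in m, in world coordinates, good to about 4 mm: the middle of the surface that is visible of it).
The state is a dict: "clock": time; "joint_pos": joint angles; "joint_velocities": joint speeds; "tau": joint torques, N m; "position": TCP position; "ee_rot": TCP orientation; "ft_force": force on the tool from outside, world axes, zero at the start; "torque": the same for the moment, N m; "grip_width": opening from 0.0 (shut) to 1.0 (fully open); "grasp_force": force on a finger pad.
Only numpy, scipy, OpenCV 4.12 (cv2) and the standard library are available. Lean on these libraries where they do the work, as an engineer would, in place of code of your own. Each camera call takes 0.05 s, during which the arm holds its last target. There are 200 camera calls.

TASK

With the scoop, without touching the wooden ball feet with the gripper, scoop at least three of the five out of the grey trough and tip them into the round steel tub. Spill none: the rest stay in the trough, and the tub stays upright. Then hang the scoop by its bar handle on the hook of the stand and let go, and leave the glue bottle, mallet, screwdriver and wood offcut where they are.

Things in the scene. Friction and masses are not known exactly. Their poses are not given: they have to be found in the camera images.
- scoop: loose open-fronted aluminium scoop, 95 long x 62 wide, 0.16 kg. Origin on its underside; x along its length, z up. Open front (lip) at x = -50, rear face at x = 45. Floor 2 thick; side and rear walls 2.5 thick, 28 high. Bar handle above. Centre of mass about x = 2, 30 above the underside. Starts upright on the bench, its lip within 90 degrees of facing the robot
- scoop_handle (a point): centre of the scoop's wooden bar handle: bar 12 wide (y), 14 tall, along x from -43 to 45, underside 72 and centre 79 above the scoop's underside at x = y = 0. Carried by a strap at the rear (x = 41 to 45) and two 6 mm rods from the side walls that meet under it at x = -38; between them the space under the bar is open from side to side, 44 high above the walls
- scoop_lip (a point): middle of the scoop's front edge, on the underside (x = -50)
- tray: fixed grey trough 271 long x 90 wide x 40 high. Origin: centre of underside; x lengthwise, pointing away from the robot. Inside 78 wide, flat floor 5 above the bench from x = -90 to 130; upright wall at the +x end; at the -x end, nearest the robot, a slope rises at 40 degrees from x = -90 to x = -132, where a 4 mm end board stands 55 high. Ball feet at x = -79 to -7, the rest clear
- tub: loose open round steel tub, outer radius 45 at the foot and 52 at the rim, 70 high, wall 4, base 5 thick, about 0.4 kg; origin at the centre of its underside, z up
- hook: fixed hook stand: 90 x 90 x 12 base, post of radius 8 to height 212, and a level round prong of radius 4 that leaves the post along the stand's -x, its axis 200 above the bench, straight to x = -90, then turned up to a tip at x = -98 (top at 216). Origin: centre of the underside, below the post
- hook_seat (a point): point on top of the hook's prong, 50 mm out from the post's axis, 204 above the bench
- bottle: bystander: closed upright glue bottle, radius 30, 170 high; origin at the centre of its underside
- mallet: bystander: mallet 260 long lying on the bench, handle along its x; origin near mid-length, underneath
- driver: bystander: screwdriver 200 long lying on the bench along its x; origin near mid-length, underneath
- offcut: bystander: upright square wood offcut 45 x 45 x 100; origin at the centre of its underside
- foot0: turned beech ball foot for a small box: a 24 mm ball with a 12 mm flat at top and bottom (20.8 mm across the flats), 12 g, waxed and slippery; origin at its centre. It starts standing on a flat in the tray's sloped-end half and rolls once tipped over.
- foot1: turned beech ball foot for a small box: a 24 mm ball with a 12 mm flat at top and bottom (20.8 mm across the flats), 12 g, waxed and slippery; origin at its centre. It starts standing on a flat in the tray's sloped-end half and rolls once tipped over.
- foot2: turned beech ball foot for a small box: a 24 mm ball with a 12 mm flat at top and bottom (20.8 mm across the flats), 12 g, waxed and slippery; origin at its centre. It starts standing on a flat in the tray's sloped-end half and rolls once tipped over.
- foot3: turned beech ball foot for a small box: a 24 mm ball with a 12 mm flat at top and bottom (20.8 mm across the flats), 12 g, waxed and slippery; origin at its centre. It starts standing on a flat in the tray's sloped-end half and rolls once tipped over.
- foot4: turned beech ball foot for a small box: a 24 mm ball with a 12 mm flat at top and bottom (20.8 mm across the flats), 12 g, waxed and slippery; origin at its centre. It starts standing on a flat in the tray's sloped-end half and rolls once tipped over.
Not all that is in view belongs to the job. There is more than one size of the hook; the job needs the middle-sized. Leave any red look-alike of the scoop alone.

How it is judged:
On the way, in this order (a step that is already met when the one before it is completed fails the run):
1. at least three ball feet are in the tub ((((horizontal distance between foot0 and tub below 0.042 m and z of foot0 in the frame of tub between 0 and 0.065 m) and (horizontal distance between foot1 and tub below 0.042 m and z of foot1 in the frame of tub between 0 and 0.065 m) and (horizontal distance between foot2 and tub below 0.042 m and z of foot2 in the frame of tub between 0 and 0.065 m)) or ((horizontal distance between foot0 and tub below 0.042 m and z of foot0 in the frame of tub between 0 and 0.065 m) and (horizontal distance between foot1 and tub below 0.042 m and z of foot1 in the frame of tub between 0 and 0.065 m) and (horizontal distance between foot3 and tub below 0.042 m and z of foot3 in the frame of tub between 0 and 0.065 m)) or ((horizontal distance between foot0 and tub below 0.042 m and z of foot0 in the frame of tub between 0 and 0.065 m) and (horizontal distance between foot1 and tub below 0.042 m and z of foot1 in the frame of tub between 0 and 0.065 m) and (horizontal distance between foot4 and tub below 0.042 m and z of foot4 in the frame of tub between 0 and 0.065 m)) or ((horizontal distance between foot0 and tub below 0.042 m and z of foot0 in the frame of tub between 0 and 0.065 m) and (horizontal distance between foot2 and tub below 0.042 m and z of foot2 in the frame of tub between 0 and 0.065 m) and (horizontal distance between foot3 and tub below 0.042 m and z of foot3 in the frame of tub between 0 and 0.065 m)) or ((horizontal distance between foot0 and tub below 0.042 m and z of foot0 in the frame of tub between 0 and 0.065 m) and (horizontal distance between foot2 and tub below 0.042 m and z of foot2 in the frame of tub between 0 and 0.065 m) and (horizontal distance between foot4 and tub below 0.042 m and z of foot4 in the frame of tub between 0 and 0.065 m)) or ((horizontal distance between foot0 and tub below 0.042 m and z of foot0 in the frame of tub between 0 and 0.065 m) and (horizontal distance between foot3 and tub below 0.042 m and z of foot3 in the frame of tub between 0 and 0.065 m) and (horizontal distance between foot4 and tub below 0.042 m and z of foot4 in the frame of tub between 0 and 0.065 m)) or ((horizontal distance between foot1 and tub below 0.042 m and z of foot1 in the frame of tub between 0 and 0.065 m) and (horizontal distance between foot2 and tub below 0.042 m and z of foot2 in the frame of tub between 0 and 0.065 m) and (horizontal distance between foot3 and tub below 0.042 m and z of foot3 in the frame of tub between 0 and 0.065 m)) or ((horizontal distance between foot1 and tub below 0.042 m and z of foot1 in the frame of tub between 0 and 0.065 m) and (horizontal distance between foot2 and tub below 0.042 m and z of foot2 in the frame of tub between 0 and 0.065 m) and (horizontal distance between foot4 and tub below 0.042 m and z of foot4 in the frame of tub between 0 and 0.065 m)) or ((horizontal distance between foot1 and tub below 0.042 m and z of foot1 in the frame of tub between 0 and 0.065 m) and (horizontal distance between foot3 and tub below 0.042 m and z of foot3 in the frame of tub between 0 and 0.065 m) and (horizontal distance between foot4 and tub below 0.042 m and z of foot4 in the frame of tub between 0 and 0.065 m)) or ((horizontal distance between foot2 and tub below 0.042 m and z of foot2 in the frame of tub between 0 and 0.065 m) and (horizontal distance between foot3 and tub below 0.042 m and z of foot3 in the frame of tub between 0 and 0.065 m) and (horizontal distance between foot4 and tub below 0.042 m and z of foot4 in the frame of tub between 0 and 0.065 m)))), for 0.2 s.
2. the scoop hangs by its handle on the hook (contact force between scoop and hook above 0.4 N and distance between scoop_handle and hook_seat below 0.06 m and z of scoop_handle in the frame of hook between 0.186 and 0.226 m and angle between scoop's own z axis and vertical below 0.8 rad), for 0.2 s.
At the end, for the whole second after the job is handed in: Three or more ball feet in the tub (within 42 mm of its axis, below the rim), the others in tub or trough; tub upright (0.15 rad); scoop hanging quietly (under 0.2 m/s) by its handle on the prong (handle centre within 60 mm of the seat and 186 to 226 mm high, tilt under 0.8 rad) (all of step 2 and (((horizontal distance between foot0 and tub below 0.042 m and z of foot0 in the frame of tub between 0 and 0.065 m) and (horizontal distance between foot1 and tub below 0.042 m and z of foot1 in the frame of tub between 0 and 0.065 m) and (horizontal distance between foot2 and tub below 0.042 m and z of foot2 in the frame of tub between 0 and 0.065 m)) or ((horizontal distance between foot0 and tub below 0.042 m and z of foot0 in the frame of tub between 0 and 0.065 m) and (horizontal distance between foot1 and tub below 0.042 m and z of foot1 in the frame of tub between 0 and 0.065 m) and (horizontal distance between foot3 and tub below 0.042 m and z of foot3 in the frame of tub between 0 and 0.065 m)) or ((horizontal distance between foot0 and tub below 0.042 m and z of foot0 in the frame of tub between 0 and 0.065 m) and (horizontal distance between foot1 and tub below 0.042 m and z of foot1 in the frame of tub between 0 and 0.065 m) and (horizontal distance between foot4 and tub below 0.042 m and z of foot4 in the frame of tub between 0 and 0.065 m)) or ((horizontal distance between foot0 and tub below 0.042 m and z of foot0 in the frame of tub between 0 and 0.065 m) and (horizontal distance between foot2 and tub below 0.042 m and z of foot2 in the frame of tub between 0 and 0.065 m) and (horizontal distance between foot3 and tub below 0.042 m and z of foot3 in the frame of tub between 0 and 0.065 m)) or ((horizontal distance between foot0 and tub below 0.042 m and z of foot0 in the frame of tub between 0 and 0.065 m) and (horizontal distance between foot2 and tub below 0.042 m and z of foot2 in the frame of tub between 0 and 0.065 m) and (horizontal distance between foot4 and tub below 0.042 m and z of foot4 in the frame of tub between 0 and 0.065 m)) or ((horizontal distance between foot0 and tub below 0.042 m and z of foot0 in the frame of tub between 0 and 0.065 m) and (horizontal distance between foot3 and tub below 0.042 m and z of foot3 in the frame of tub between 0 and 0.065 m) and (horizontal distance between foot4 and tub below 0.042 m and z of foot4 in the frame of tub between 0 and 0.065 m)) or ((horizontal distance between foot1 and tub below 0.042 m and z of foot1 in the frame of tub between 0 and 0.065 m) and (horizontal distance between foot2 and tub below 0.042 m and z of foot2 in the frame of tub between 0 and 0.065 m) and (horizontal distance between foot3 and tub below 0.042 m and z of foot3 in the frame of tub between 0 and 0.065 m)) or ((horizontal distance between foot1 and tub below 0.042 m and z of foot1 in the frame of tub between 0 and 0.065 m) and (horizontal distance between foot2 and tub below 0.042 m and z of foot2 in the frame of tub between 0 and 0.065 m) and (horizontal distance between foot4 and tub below 0.042 m and z of foot4 in the frame of tub between 0 and 0.065 m)) or ((horizontal distance between foot1 and tub below 0.042 m and z of foot1 in the frame of tub between 0 and 0.065 m) and (horizontal distance between foot3 and tub below 0.042 m and z of foot3 in the frame of tub between 0 and 0.065 m) and (horizontal distance between foot4 and tub below 0.042 m and z of foot4 in the frame of tub between 0 and 0.065 m)) or ((horizontal distance between foot2 and tub below 0.042 m and z of foot2 in the frame of tub between 0 and 0.065 m) and (horizontal distance between foot3 and tub below 0.042 m and z of foot3 in the frame of tub between 0 and 0.065 m) and (horizontal distance between foot4 and tub below 0.042 m and z of foot4 in the frame of tub between 0 and 0.065 m))) and ((horizontal distance between foot0 and tub below 0.042 m and z of foot0 in the frame of tub between 0 and 0.065 m) or (x of foot0 in the frame of tray between -0.135 and 0.135 m and y of foot0 in the frame of tray between -0.042 and 0.042 m and z of foot0 in the frame of tray below 0.06 m)) and ((horizontal distance between foot1 and tub below 0.042 m and z of foot1 in the frame of tub between 0 and 0.065 m) or (x of foot1 in the frame of tray between -0.135 and 0.135 m and y of foot1 in the frame of tray between -0.042 and 0.042 m and z of foot1 in the frame of tray below 0.06 m)) and ((horizontal distance between foot2 and tub below 0.042 m and z of foot2 in the frame of tub between 0 and 0.065 m) or (x of foot2 in the frame of tray between -0.135 and 0.135 m and y of foot2 in the frame of tray between -0.042 and 0.042 m and z of foot2 in the frame of tray below 0.06 m)) and ((horizontal distance between foot3 and tub below 0.042 m and z of foot3 in the frame of tub between 0 and 0.065 m) or (x of foot3 in the frame of tray between -0.135 and 0.135 m and y of foot3 in the frame of tray between -0.042 and 0.042 m and z of foot3 in the frame of tray below 0.06 m)) and ((horizontal distance between foot4 and tub below 0.042 m and z of foot4 in the frame of tub between 0 and 0.065 m) or (x of foot4 in the frame of tray between -0.135 and 0.135 m and y of foot4 in the frame of tray between -0.042 and 0.042 m and z of foot4 in the frame of tray below 0.06 m)) and linear speed of scoop below 0.2 m/s and angle between tub's own z axis and vertical below 0.15 rad); the robot touches nothing.
It fails at once if the gripper touches a ball foot (contact force between any of the arm, the fingers and foot0 above 0.3 N or contact force between any of the arm, the fingers and foot1 above 0.3 N or contact force between any of the arm, the fingers and foot2 above 0.3 N or contact force between any of the arm, the fingers and foot3 above 0.3 N or contact force between any of the arm, the fingers and foot4 above 0.3 N).
It fails at once if the tub is tipped over (angle between tub's own z axis and vertical above 0.5 rad).
It fails at once if a bystander is moved more than 40 mm (distance of any of bottle, mallet, driver, offcut from where it was at the start of the episode above 0.04 m).
It also fails if it takes over 72 s, if anything falls off the work surface, if the arm or the gripper's body presses on something with over 40 N, if the wrist force passes 120 N, or if a joint passes its speed limit or range.

## Working session

There is one attempt and no reset: what is moved stays moved. The work goes in short steps, Python scripts to look and compute and a tool call to move; the robot and the scene stay as the last step left them, time stands still between calls to the robot, and variables do not carry over. Pictures are saved under pics/ and viewed, at most 10 in all, crops included, and the job is handed in when it is done.

Besides the shell and the picture viewer there is one more tool, called after "Request:" as name(argument=value, ...), one argument or row to a line, values as JSON. arm_command: Moves the arm, as the interface text tells. Its arguments: {"type":"object","properties":{"plan":{"type":"array","items":{"type":"object","properties":{"dp":{"type":"array","items":{"type":"number"}},"spin":{"type":"number"}}}},"grip":{"type":"number"},"newtons":{"type":"number"}},"required":["plan"]}

```bash
mkdir -p pics; cat > h.py <<'E'
import numpy as np, cv2
from workcell import manip, viewer, finder
from scipy.spatial.transform import Rotation as Ro
def snap(c,name):
    im=viewer.camera(c); cv2.imwrite(f'pics/{name}.png',im); return im
def cam(c,obs=None):
    p=viewer.camera_params(c); f=240/np.tan(np.radians(p['vertical_fov'])/2)
    if 'R' in p: R=np.array(p['R']);t=np.array(p['t'])
    else:
        o=obs or manip.get_obs(); T=np.eye(4);T[:3,:3]=Ro.from_quat(o['ee_rot']).as_matrix();T[:3,3]=o['position']
        M=np.linalg.inv(T@np.array(p['T_tool_cam']));R=M[:3,:3];t=M[:3,3]
    return p,f,R,t
def pix2w(c,u,v,z,obs=None):
    p,f,R,t=cam(c,obs); d=np.array([(u-p['cx'])/f,(v-p['cy'])/f]); s=d.copy()
    for _ in range(20): s=d/(1+p['k1']*(s@s))
    r=R.T@np.array([s[0],s[1],1]); C=-R.T@t
    return (C+r*(z-C[2])/r[2]).round(4)
def w2pix(c,X,obs=None):
    p,f,R,t=cam(c,obs); x=R@np.array(X)+t; s=x[:2]/x[2]; s=s*(1+p['k1']*(s@s)); return (s*f+[p['cx'],p['cy']]).round(1)
E
python3 - <<'E'
from h import *
o=manip.get_obs();print(o)
for c in('top','side'):
    snap(c,c+'0')
    for t in ('scoop','scoop_handle','scoop_lip','tray','tub','hook','hook_seat','bottle','mallet','driver','offcut','foot0'):
        print(c,t,[(np.round(d['position'],3).tolist(),round(d['score'],2)) for d in finder.find_in(c,t)])
print(manip.get_obs()['clock'])
E
```

```text
{'clock': 0.0, 'joint_pos': array([-1.1956033 ,  0.33286397, -0.06473689,  1.46095667,  0.02152015,
        1.34990668, -0.08850048]), 'joint_velocities': array([-0.00030992, -0.00017695,  0.00042144, -0.00067307, -0.00203052,
        0.00206994,  0.00090579]), 'tau': array([ 7.38423896e-04, -6.25443435e+01,  4.96487156e-02, -3.91608810e+01,
        1.62444374e-02,  9.79766861e-03,  2.33105447e-05]), 'position': array([0.24202628, 0.57608707, 0.40391343]), 'ee_rot': array([ 1.97568968e-01,  9.80288723e-01, -7.05969033e-04, -1.53324668e-04]), 'ft_force': array([ 0.46609577, -0.10206927, -0.69894639]), 'torque': array([-0.00766129,  0.03439853, -0.00333646]), 'grasp_force': 0.0, 'grip_width': 0.9979716334798782}
top scoop [([0.362, 0.234, 0.003], 0.98), ([0.496, 0.205, 0.002], 0.88), ([0.529, -0.007, 0.027], 0.23)]
top scoop_handle [([0.5, 0.203, 0.004], 0.95), ([0.366, 0.232, 0.004], 0.87)]
top scoop_lip [([0.364, 0.235, 0.0], 0.79), ([0.514, -0.206, 0.006], 0.73), ([0.492, 0.199, 0.001], 0.57)]
top tray [([0.581, -0.028, 0.003], 0.94)]
top tub [([0.512, -0.208, 0.005], 0.86)]
top hoo
[... 843 characters left out ...]
.205, -0.0], 0.87), ([0.367, 0.238, 0.008], 0.84), ([0.551, -0.398, 0.014], 0.58)]
side tray [([0.581, -0.035, 0.021], 0.63)]
side tub [([0.506, -0.19, 0.046], 0.74)]
side hook [([0.198, -0.296, 0.217], 0.94), ([0.847, -0.18, 0.01], 0.92), ([0.552, -0.393, 0.017], 0.67)]
side hook_seat [([0.849, -0.177, 0.01], 0.96), ([0.553, -0.396, 0.013], 0.8), ([0.198, -0.298, 0.222], 0.73)]
side bottle [([0.497, 0.441, 0.096], 0.73), ([0.504, -0.192, 0.046], 0.72)]
side mallet [([0.72, 0.369, 0.026], 0.96)]
side driver [([0.734, -0.284, 0.022], 0.6), ([0.501, 0.443, 0.097], 0.52)]
side offcut [([0.363, -0.059, 0.068], 0.66)]
side foot0 [([0.523, -0.034, 0.023], 0.45), ([0.503, -0.044, 0.021], 0.42)]
1.3
```

View pics/top0.png

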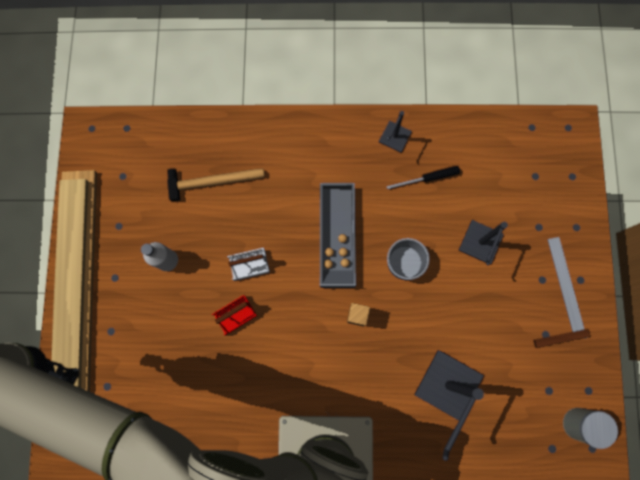

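View pics/side0.png

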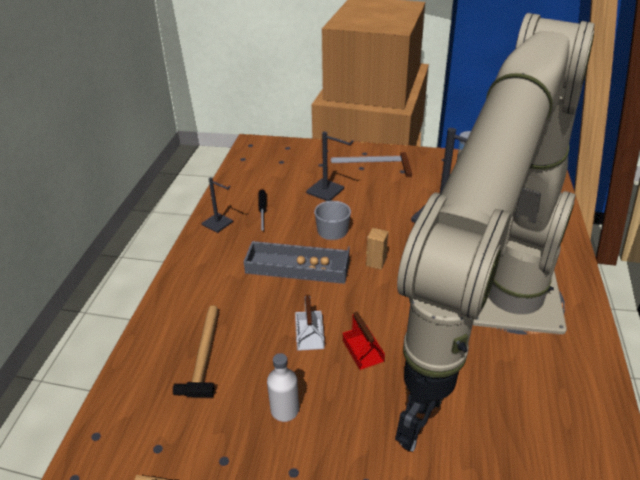

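The top view shows the silver scoop at px (249,264), the red decoy at (236,315), the tray around (338,235), the tub at (408,258) and the middle hook at (481,242). I'll enlarge the important parts.

```bash
python3 - <<'E'
from h import *
t=cv2.imread('pics/top0.png');s=cv2.imread('pics/side0.png')
c=lambda im,x,y,w: cv2.resize(im[y:y+w*3//4,x:x+w],(400,300),interpolation=cv2.INTER_CUBIC)
m=np.vstack([np.hstack([c(t,215,235,64),c(t,290,175,160)]),np.hstack([c(t,450,210,100),c(s,280,120,80)])])
cv2.imwrite('pics/m1.png',m)
E
```

```text
(no output)
```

View pics/m1.png

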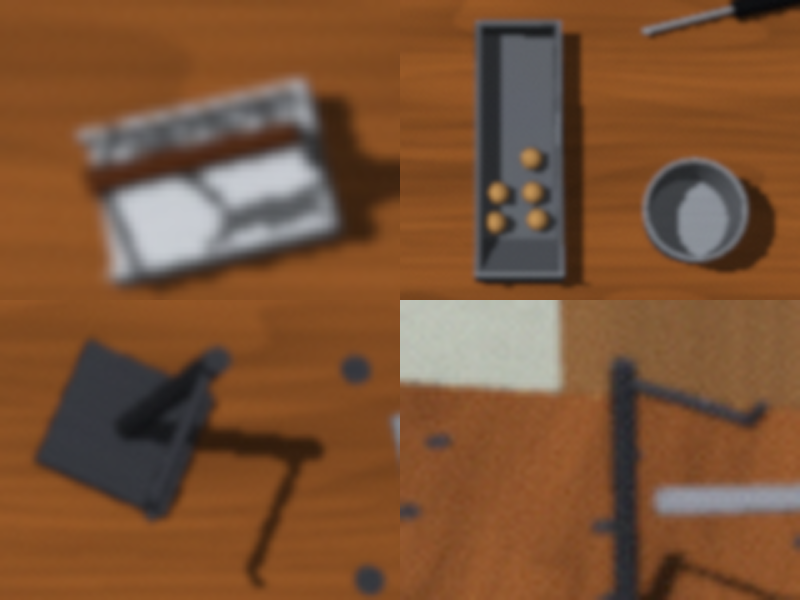

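The bar runs roughly along world -y to +y, but I can't yet tell which end is the lip. I'll move the wrist camera above the scoop.

```bash
cat >> h.py <<'E'
def yaw(o): 
    m=Ro.from_quat(o['ee_rot']).as_matrix(); return np.degrees(np.arctan2(m[1,0],m[0,0]))
def plan(p1,y1,vmax=45,n=None,p0=None,y0=None):
    """rows (dp mm, spin) from the present pose to TCP p1, tool-x yaw y1 deg"""
    o=manip.get_obs(); p=np.array(o['position'] if p0 is None else p0)*1e3; y=yaw(o) if y0 is None else y0
    p1=np.array(p1)*1e3; dy=(y1-y+180)%360-180
    n=n or int(np.ceil(max(np.linalg.norm(p1-p)/vmax,abs(dy)/8))); 
    for i in range(n):
        d=(p1-p)/(n-i); a=np.radians(y); x=np.array([np.cos(a),np.sin(a),0]); yy=np.array([np.sin(a),-np.cos(a),0])
        r=np.round([d@x,d@yy,-d[2]]); s=round(-np.radians((y1-y+180)%360-180 if i==0 else rem)/(n-i),2)
        rem=((y1-y+180)%360-180 if i==0 else rem)+np.degrees(s)
        p=p+r[0]*x+r[1]*yy-np.array([0,0,r[2]]); y-=np.degrees(s)
        print('{"dp":[%d,%d,%d],"spin":%.2f},'%(*r,s), end='\n' if i%5==4 or i==n-1 else '')
E
python3 - <<'E'
from h import *
o=manip.get_obs();print(yaw(o),viewer.camera_params('wrist'))
plan([.47,.22,.38],101)
for z in(0,): print(pix2w('top',215+100/6.25,235+275/6.25*1,0.0))
E
```

```text
157.20391495439273 {'vertical_fov': 59.44668294152688, 'cx': 321.22860928694894, 'cy': 239.09626210986806, 'k1': 0.00045119075002495834, 'T_tool_cam': array([[ 3.70698074e-04, -9.53263917e-01, -3.02138656e-01,
         7.77879046e-02],
       [ 9.99999895e-01,  4.34445087e-04, -1.43784285e-04,
        -4.83819684e-04],
       [ 2.68327026e-04, -3.02138571e-01,  9.53263978e-01,
         3.15177202e-02],
       [ 0.00000000e+00,  0.00000000e+00,  0.00000000e+00,
         1.00000000e+00]])}
{"dp":[-35,-24,2],"spin":0.10},{"dp":[-37,-20,3],"spin":0.10},{"dp":[-39,-17,2],"spin":0.10},{"dp":[-40,-13,3],"spin":0.10},{"dp":[-41,-9,2],"spin":0.10},
{"dp":[-42,-4,3],"spin":0.10},{"dp":[-42,0,2],"spin":0.10},{"dp":[-42,4,3],"spin":0.09},{"dp":[-42,8,2],"spin":0.10},{"dp":[-41,12,3],"spin":0.09},
[0.458  0.2489 0.    ]
```

Request:
arm_command(
  plan=[
    {"dp": [-35, -24, 2], "spin": 0.1},
    {"dp": [-37, -20, 3], "spin": 0.1},
    {"dp": [-39, -17, 2], "spin": 0.1},
    {"dp": [-40, -13, 3], "spin": 0.1},
    {"dp": [-41, -9, 2], "spin": 0.1},
  ],
)

```text
clock: 1.8
position: [0.3559, 0.3963, 0.3927]
ee_rot: [0.436, 0.9, 0.0, -0.0]
ft_force: [0.5, 0.9, -0.1]
grip_width: 1.004
grasp_force: 0.0
```

Request:
arm_command(
  plan=[
    {"dp": [-42, -4, 3], "spin": 0.1},
    {"dp": [-42, 0, 2], "spin": 0.1},
    {"dp": [-42, 4, 3], "spin": 0.09},
    {"dp": [-42, 8, 2], "spin": 0.1},
    {"dp": [-41, 12, 3], "spin": 0.09},
  ],
)

```text
clock: 2.3
position: [0.4705, 0.2182, 0.38]
ee_rot: [0.637, 0.771, 0.001, 0.0]
ft_force: [-0.2, 0.1, -0.1]
grip_width: 1.0
grasp_force: 0.0
```

```bash
python3 - <<'E'
from h import *
o=manip.get_obs();print(o['position'],yaw(o),o['clock'])
snap('wrist','w1')
E
```

```text
[0.47046619 0.21819936 0.380021  ] 100.83290973005592 2.3
```

View pics/w1.png

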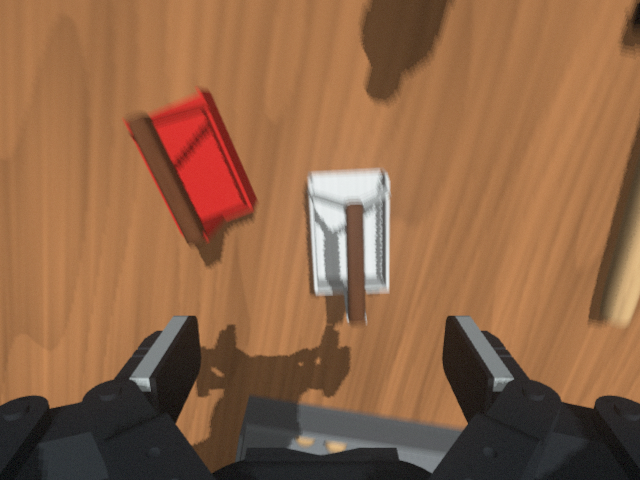

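The lip (348,172) is at the top of the image and points at yaw ≈ 101°. The bar runs from (354,204) at the front to (357,322) at the rear strap. Next I'll compute the bar line and the trough, tub and hook poses.

```bash
python3 - <<'E'
from h import *
o=manip.get_obs()
f=pix2w('wrist',354,204,.086,o);r=pix2w('wrist',356.5,318,.086,o);print('bar',f,r,np.linalg.norm(f-r),np.degrees(np.arctan2(*(f-r)[1::-1])))
print('lip',pix2w('wrist',348,172,.002,o))
for d in [pix2w('wrist',*p,.028,o) for p in((307,175),(389,171),(313,295),(389,292))]: print(d)
u=f-r;u/=np.linalg.norm(u)
print('q',o['joint_pos'].round(2))
T=lambda x,y:(290+(x-400)/2.5,175+y/2.5)
print('tray corners',[pix2w('top',*T(x,y),.04) for x,y in((476,22),(562,22),(563,278),(476,276))])
print('feet',[pix2w('top',*T(x,y),.018)[:2] for x,y in((531,158),(498,193),(532,193),(496,222),(537,219))])
print('tub rim',[pix2w('top',*T(x,y),.07)[:2] for x,y in((643,211),(748,211),(695,158),(695,264))])
H=lambda x,y:(450+x/4,210+(y-300)/4)
print('hook base',[pix2w('top',*H(x,y),.012)[:2] for x,y in((90,340),(215,390),(155,520),(35,460))])
print('post top',pix2w('top',*H(215,357),.212)); print('tip',pix2w('top',*H(152,508),.21))
S=lambda x,y:(280+(x-400)/5,120+(y-300)/5)
print('side tip',pix2w('side',*S(757,410),.21),'post',pix2w('side',*S(623,365),.212))
E
```

```text
bar [0.4913 0.2314 0.086 ] [0.5091 0.1521 0.086 ] 0.08127318130847344 102.65115270833694
lip [0.4912 0.239  0.002 ]
[0.4585 0.2349 0.028 ]
[0.5194 0.2488 0.028 ]
[0.48   0.1369 0.028 ]
[0.5418 0.1506 0.028 ]
q [-0.79  0.11  0.3   1.79 -0.03  1.25 -0.3 ]
tray corners [array([0.705 , 0.0162, 0.04  ]), array([ 0.7052, -0.0737,  0.04  ]), array([ 0.4369, -0.0741,  0.04  ]), array([0.4383, 0.0138, 0.04  ])]
feet [array([ 0.5645, -0.0419]), array([ 0.5274, -0.0077]), array([ 0.5275, -0.043 ]), array([ 0.4969, -0.0058]), array([ 0.5003, -0.0482])]
tub rim [array([ 0.5009, -0.1527]), array([ 0.5015, -0.257 ]), array([ 0.555 , -0.2054]), array([ 0.4482, -0.2033])]
hook base [array([ 0.616 , -0.3833]), array([ 0.5828, -0.4637]), array([ 0.4968, -0.4204]), array([ 0.5358, -0.3443])]
post top [ 0.5598 -0.4034  0.212 ]
tip [ 0.4738 -0.3643  0.21  ]
side tip [ 0.4707 -0.3616  0.21  ] post [ 0.5566 -0.4018  0.212 ]
```

```bash
python3 - <<'E'
from h import *
plan([.4972,.2047,.300],102.6,n=3)
E
```

```text
{"dp":[-4,7,27],"spin":-0.01},{"dp":[-3,7,26],"spin":-0.02},{"dp":[-4,8,27],"spin":-0.01},
```

Request:
arm_command(
  plan=[
    {"dp": [-4, 7, 27], "spin": -0.01},
    {"dp": [-3, 7, 26], "spin": -0.02},
    {"dp": [-4, 8, 27], "spin": 0},
    {"dp": [0, 0, 15], "spin": 0},
    {"dp": [0, 0, 0], "spin": 0},
  ],
  grip=0,
)

```text
clock: 2.85
position: [0.4929, 0.2134, 0.2826]
ee_rot: [0.624, 0.781, -0.002, -0.001]
ft_force: [0.1, -0.3, 0.2]
grip_width: 0.498
grasp_force: 0.0
```

```bash
python3 - <<'E'
from h import *
o=manip.get_obs();print(o['position'],yaw(o),o['grip_width'],o['clock'])
im=snap('wrist','w2')
print([w2pix('wrist',(*(np.array([.5003,.191])-g*np.array([np.cos(1.791),np.sin(1.791)])),.086),o) for g in(-43,-14,40)])
E
```

```text
[0.49288157 0.2134037  0.28261042] 102.78983846264829 0.4981886837410679 2.85
[array([ 316.3, 1580.9]), array([ 315.9, 1619.9]), array([ 316.7, 1544.2])]
```

View pics/w2.png

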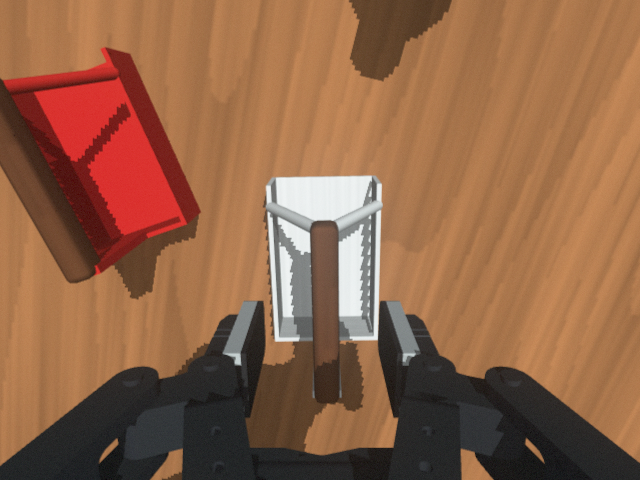

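```bash
python3 - <<'E'
from h import *
o=manip.get_obs();print(o['position'],yaw(o))
f=pix2w('wrist',324.5,222,.086,o);r=pix2w('wrist',327,398,.086,o);u=(r-f)/np.linalg.norm(r-f)
print(f,r,np.linalg.norm(r-f),np.degrees(np.arctan2(-u[1],-u[0])))
print('g=-14',f+u*.029, 'from rear',r-u*.059)
plan([*(f+u*.029)[:2],.234],np.degrees(np.arctan2(-u[1],-u[0])),n=4)
E
```

```text
[0.49329922 0.21362078 0.28418979] 102.7888511829185
[0.4867 0.2445 0.086 ] [0.5071 0.1608 0.086 ] 0.08615015960519166 103.69750547491189
g=-14 [0.49356708 0.21632478 0.086     ] from rear [0.49312905 0.21812201 0.086     ]
{"dp":[1,0,13],"spin":-0.00},{"dp":[1,0,12],"spin":-0.01},{"dp":[0,0,13],"spin":-0.00},{"dp":[1,1,12],"spin":-0.01},
```

Request:
arm_command(
  plan=[
    {"dp": [1, 0, 17], "spin": -0.01},
    {"dp": [1, 0, 17], "spin": -0.01},
    {"dp": [1, 0, 16], "spin": 0},
    {"dp": [0, 0, 0], "spin": 0},
  ],
)

```text
clock: 3.3
position: [0.4924, 0.2168, 0.2343]
ee_rot: [0.616, 0.788, -0.001, -0.0]
ft_force: [-0.4, -0.1, 0.4]
grip_width: 0.501
grasp_force: 0.0
```

Request:
arm_command(
  plan=[
    {"dp": [0, 0, 0], "spin": 0},
    {"dp": [0, 0, 0], "spin": 0},
    {"dp": [0, 0, 0], "spin": 0},
    {"dp": [0, 0, 0], "spin": 0},
  ],
  grip=1,
  newtons=120,
)

```text
clock: 3.7
position: [0.4932, 0.2167, 0.2364]
ee_rot: [0.616, 0.788, 0.001, 0.0]
ft_force: [-3.1, -2.1, 7.5]
grip_width: 0.109
grasp_force: 117.7
```

Request:
arm_command(
  plan=[
    {"dp": [0, 0, -10], "spin": 0},
    {"dp": [0, 0, -25], "spin": 0},
    {"dp": [0, 0, -30], "spin": 0},
    {"dp": [0, 0, -10], "spin": 0},
    {"dp": [0, 0, 0], "spin": 0},
  ],
)

```text
clock: 4.2
position: [0.4934, 0.2166, 0.3116]
ee_rot: [0.616, 0.788, 0.002, 0.001]
ft_force: [-0.7, -0.3, -3.0]
grip_width: 0.111
grasp_force: 117.7
```

```bash
python3 - <<'E'
from h import *
o=manip.get_obs();print(o['position'],yaw(o),o['grip_width'],o['clock'],o['joint_pos'].round(2))
a=snap('wrist','w3');b=snap('side','s3')
u,v=w2pix('side',np.array(o['position'])-[0,0,.19]).astype(int)
print(u,v)
m=np.hstack([cv2.resize(a,(400,300)),cv2.resize(b[v-50:v+40,u-60:u+60],(400,300),interpolation=cv2.INTER_CUBIC)]);cv2.imwrite('pics/m3.png',m)
E
```

```text
[0.49335816 0.21664817 0.31156701] 103.9206398442954 0.1108678764447444 4.2 [-0.76  0.22  0.3   1.82 -0.07  1.11 -0.2 ]
307 302
```

View pics/m3.png

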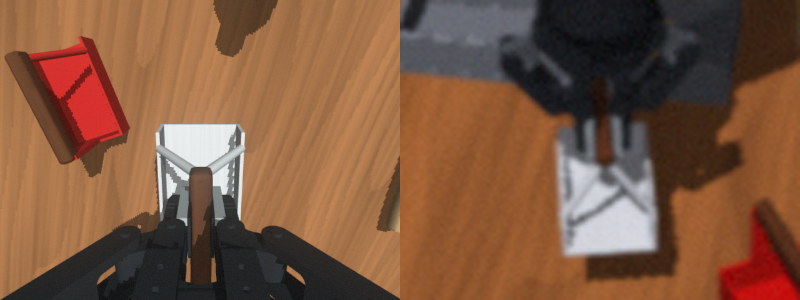

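```bash
python3 - <<'E'
from h import *
o=manip.get_obs(); l=pix2w('wrist',320,200,.0776,o); a=np.radians(yaw(o)); d=(l-o['position'])[:2]*1e3
print('lip rel tool x,y',d@[np.cos(a),np.sin(a)],d@[np.sin(a),-np.cos(a)])
plan([.628,-.029,.330],180,vmax=30)
E
```

```text
lip rel tool x,y 33.71538623551201 -1.3953526624214623
{"dp":[-27,7,-2],"spin":-0.13},{"dp":[-28,4,-2],"spin":-0.13},{"dp":[-28,0,-2],"spin":-0.13},{"dp":[-28,-4,-2],"spin":-0.13},{"dp":[-27,-7,-2],"spin":-0.13},
{"dp":[-26,-11,-2],"spin":-0.14},{"dp":[-24,-14,-2],"spin":-0.13},{"dp":[-22,-17,-2],"spin":-0.14},{"dp":[-20,-20,-3],"spin":-0.13},{"dp":[-17,-22,-2],"spin":-0.14},
```

Request:
arm_command(
  plan=[
    {"dp": [-27, 7, -2], "spin": -0.13},
    {"dp": [-28, 4, -2], "spin": -0.13},
    {"dp": [-28, 0, -2], "spin": -0.13},
    {"dp": [-28, -4, -2], "spin": -0.13},
    {"dp": [-27, -7, -2], "spin": -0.13},
  ],
)

```text
clock: 4.8
position: [0.5605, 0.0924, 0.318]
ee_rot: [0.33, 0.944, -0.001, -0.001]
ft_force: [0.2, 0.7, -2.1]
grip_width: 0.111
grasp_force: 117.6
```

Request:
arm_command(
  plan=[
    {"dp": [-26, -11, -2], "spin": -0.14},
    {"dp": [-24, -14, -2], "spin": -0.13},
    {"dp": [-22, -17, -2], "spin": -0.14},
    {"dp": [-20, -20, -3], "spin": -0.13},
    {"dp": [-17, -22, -2], "spin": -0.14},
  ],
)

```text
clock: 5.3
position: [0.6287, -0.0297, 0.3288]
ee_rot: [-0.004, 1.0, -0.0, -0.001]
ft_force: [-0.6, -0.1, -1.5]
grip_width: 0.113
grasp_force: 117.6
```

Request:
arm_command(
  plan=[
    {"dp": [0, 0, 0], "spin": 0},
    {"dp": [0, 0, 0], "spin": 0},
  ],
)

```text
clock: 5.5
position: [0.6283, -0.0292, 0.3288]
ee_rot: [0.0, 1.0, -0.0, -0.001]
ft_force: [-0.5, 0.5, -1.4]
grip_width: 0.112
grasp_force: 117.6
```

```bash
python3 - <<'E'
from h import *
o=manip.get_obs();print(o['position'],yaw(o),o['grip_width'],o['clock'],o['joint_pos'].round(2))
a=snap('wrist','w4')
for t in('tray','foot0'): print(t,[(np.round(d['position'],3).tolist(),round(d['score'],2)) for d in finder.find_in('wrist',t)])
E
```

```text
[ 0.62832241 -0.02920438  0.32883762] 179.95994859169133 0.111793073205152 5.5 [-0.24  0.39  0.28  1.56 -0.11  1.21  1.63]
tray [([0.552, -0.026, 0.004], 0.84)]
foot0 [([0.528, -0.044, 0.024], 0.92), ([0.499, -0.045, 0.023], 0.84), ([0.531, -0.012, 0.026], 0.82), ([0.5, -0.004, 0.023], 0.74), ([0.567, -0.042, 0.021], 0.64)]
```

View pics/w4.png

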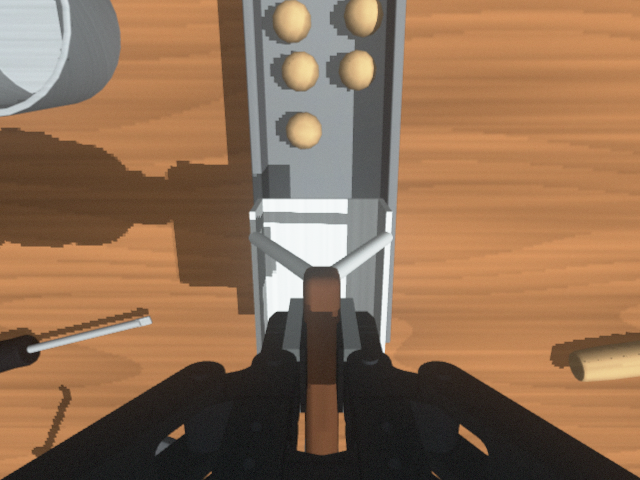

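The scoop is above the trough, with its lip (260–385, row 199) behind the nearest ball (304,130). The trough rim is at about x = 250 to 402 px.

```bash
python3 - <<'E'
from h import *
o=manip.get_obs()
for r,l,rr in((120,251,401),(20,246,406)): print('tray outer',pix2w('wrist',l,r,.04,o),pix2w('wrist',rr,r,.04,o))
print('lip',pix2w('wrist',261,199,.095,o),pix2w('wrist',385,199,.095,o))
print('ball',pix2w('wrist',304,131,.018,o))
E
```

```text
tray outer [ 0.5579 -0.0692  0.04  ] [0.5577 0.0195 0.04  ]
tray outer [ 0.5047 -0.0695  0.04  ] [0.5044 0.0191 0.04  ]
lip [ 0.5937 -0.0573  0.095 ] [0.5936 0.0038 0.095 ]
ball [ 0.5653 -0.0388  0.018 ]
```

Request:
arm_command(
  plan=[
    {"dp": [0, -1, 20], "spin": 0},
    {"dp": [0, 0, 30], "spin": 0},
    {"dp": [0, 0, 25], "spin": 0},
    {"dp": [0, 0, 10], "spin": 0},
    {"dp": [0, 0, 0], "spin": 0},
  ],
)

```text
clock: 6.15
position: [0.628, -0.0288, 0.2444]
ee_rot: [-0.001, 1.0, 0.0, -0.001]
ft_force: [-0.3, 0.1, -1.3]
grip_width: 0.115
grasp_force: 117.6
```

Request:
arm_command(
  plan=[
    {"dp": [0, 0, 3], "spin": 0},
    {"dp": [0, 0, 0], "spin": 0},
  ],
)

```text
clock: 6.35
position: [0.629, -0.0295, 0.2438]
ee_rot: [-0.001, 1.0, 0.0, 0.001]
ft_force: [0.0, 0.1, -1.8]
grip_width: 0.112
grasp_force: 117.6
```

Request:
arm_command(
  plan=[
    {"dp": [0, 0, 2], "spin": 0},
    {"dp": [0, 0, 0], "spin": 0},
  ],
)

```text
clock: 6.55
position: [0.629, -0.0298, 0.2415]
ee_rot: [-0.001, 1.0, 0.0, 0.001]
ft_force: [0.8, -0.3, 0.5]
grip_width: 0.114
grasp_force: 117.9
```

Request:
arm_command(
  plan=[
    {"dp": [8, 0, 1], "spin": 0},
    {"dp": [14, 0, 0], "spin": 0},
    {"dp": [14, 0, 0], "spin": 0},
    {"dp": [14, 0, 0], "spin": 0},
    {"dp": [14, 0, 0], "spin": 0},
  ],
)

```text
clock: 7.05
position: [0.5652, -0.0301, 0.2416]
ee_rot: [-0.001, 1.0, 0.0, 0.003]
ft_force: [18.3, -5.5, 36.0]
grip_width: 0.11
grasp_force: 125.1
```

```bash
python3 - <<'E'
from h import *
o=manip.get_obs();print(o['position'],o['ft_force'],o['clock'])
a=snap('wrist','w5');cv2.imwrite('pics/m5.png',a[0:360,180:480])
E
```

```text
[ 0.56518867 -0.03008034  0.24155878] [18.34094172 -5.52756563 36.01880997] 7.05
```

View pics/m5.png

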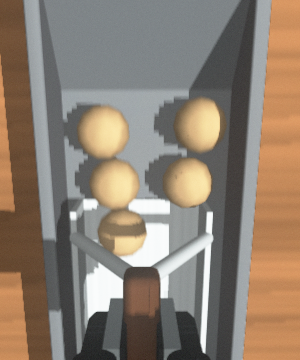

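One ball (122,232) has already rolled onto the scoop floor and the other four are at the lip. I'll ease the pressure and push on to the slope.

Request:
arm_command(
  plan=[
    {"dp": [14, 0, -0.5], "spin": 0},
    {"dp": [14, 0, 0], "spin": 0},
    {"dp": [14, 0, 0], "spin": 0},
  ],
)

```text
clock: 7.4
position: [0.523, -0.0301, 0.2415]
ee_rot: [-0.001, 1.0, 0.0, 0.002]
ft_force: [8.3, -1.1, 12.6]
grip_width: 0.114
grasp_force: 120.0
```

```bash
python3 - <<'E'
from h import *
o=manip.get_obs();print(o['position'],o['ft_force'],o['clock'])
a=snap('wrist','w6');cv2.imwrite('pics/m6.png',a[0:360,180:480])
E
```

```text
[ 0.52298213 -0.0300915   0.24153768] [ 8.31261123 -1.06634967 12.64275113] 7.4
```

View pics/m6.png

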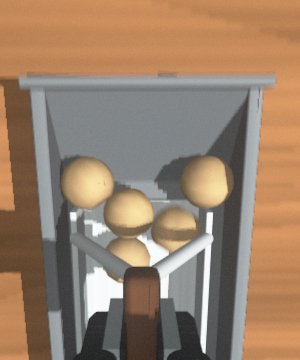

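Two balls are well inside, one is on the lip, and two are ahead by the side walls. I'll follow the slope up.

Request:
arm_command(
  plan=[
    {"dp": [6, 0, -1], "spin": 0},
    {"dp": [6, 0, -5], "spin": 0},
    {"dp": [6, 0, -5], "spin": 0},
    {"dp": [6, 0, -5], "spin": 0},
    {"dp": [6, 0, -5], "spin": 0},
  ],
)

```text
clock: 7.95
position: [0.4935, -0.0299, 0.2624]
ee_rot: [-0.001, 1.0, 0.0, 0.003]
ft_force: [15.7, 1.1, -3.6]
grip_width: 0.113
grasp_force: 117.8
```

Request:
arm_command(
  plan=[
    {"dp": [4, 0, -4], "spin": 0},
    {"dp": [0, 0, 0], "spin": 0},
  ],
)

```text
clock: 8.15
position: [0.4914, -0.0298, 0.2684]
ee_rot: [-0.001, 1.0, 0.001, 0.006]
ft_force: [15.9, 1.0, -2.0]
grip_width: 0.111
grasp_force: 117.8
```

```bash
python3 - <<'E'
from h import *
o=manip.get_obs();print(o['position'],o['ft_force'],o['clock'])
a=snap('wrist','w7');cv2.imwrite('pics/m7.png',a[0:360,180:480])
E
```

```text
[ 0.49138164 -0.02975611  0.2684018 ] [15.88145983  0.96418989 -1.9602297 ] 8.15
```

View pics/m7.png

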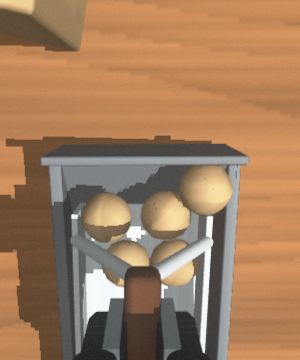

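Four balls are inside (two rear, two front). The fifth at (207,188) is jammed between the right wall and the end board. I'll back off a little, then lift.

Request:
arm_command(
  plan=[
    {"dp": [-2, 0, 0], "spin": 0},
    {"dp": [-2, 0, -1], "spin": 0},
    {"dp": [0, 0, -3], "spin": 0},
    {"dp": [0, 0, -5], "spin": 0},
    {"dp": [0, 0, -6], "spin": 0},
  ],
)

```text
clock: 8.7
position: [0.4938, -0.0298, 0.2816]
ee_rot: [-0.001, 1.0, 0.0, 0.003]
ft_force: [7.1, 0.3, -1.5]
grip_width: 0.113
grasp_force: 117.8
```

Request:
arm_command(
  plan=[
    {"dp": [0, 0, -6], "spin": 0},
    {"dp": [0, 0, -6], "spin": 0},
    {"dp": [0, 0, -4], "spin": 0},
    {"dp": [0, 0, 0], "spin": 0},
  ],
)

```text
clock: 9.1
position: [0.4922, -0.0301, 0.2964]
ee_rot: [-0.001, 1.0, 0.0, -0.0]
ft_force: [0.8, -0.2, -2.4]
grip_width: 0.112
grasp_force: 118.1
```

```bash
cat >> h.py <<'E'
def balls(name,zc,o):
    im=snap('wrist',name); h=cv2.cvtColor(im,cv2.COLOR_BGR2HSV)
    m=cv2.inRange(h,(10,60,120),(25,160,255)); m[365:]=0
    D=cv2.distanceTransform(m,cv2.DIST_L2,5); out=[]
    for _ in range(7):
        _,r,_,p=cv2.minMaxLoc(D)
        if r<9: break
        X=pix2w('wrist',*p,zc,o); a=np.radians(yaw(o)); d=(X-o['position'])[:2]*1e3
        out.append((p,round(r,1),(d@[np.cos(a),np.sin(a)]).round(1),(d@[np.sin(a),-np.cos(a)]).round(1))); cv2.circle(D,p,int(1.3*r),0,-1)
    return out
E
python3 - <<'E'
from h import *
o=manip.get_obs();print(o['position'],o['ft_force'],o['clock'])
for b in balls('w8',o['position'][2]-.2365+.012,o): print(b)
im=cv2.imread('pics/m7.png');h=cv2.cvtColor(im,cv2.COLOR_BGR2HSV)
for p in((107,210),(165,210),(207,185),(250,60),(20,300),(280,250)): print(h[p[1],p[0]])
print([(np.round(d['position'],3).tolist(),round(d['score'],2)) for d in finder.find_in('wrist','foot0')])
E
```

```text
[ 0.49224322 -0.03005378  0.29636541] [ 0.80590048 -0.20159847 -2.37800095] 9.1
((470, 0), 159.2, np.float64(119.3), np.float64(60.4))
((562, 208), 156.0, np.float64(32.3), np.float64(113.0))
((0, 40), 91.2, np.float64(104.3), np.float64(-134.8))
((147, 109), 60.4, np.float64(76.7), np.float64(-76.7))
((263, 0), 46.6, np.float64(119.3), np.float64(-24.1))
((150, 319), 45.3, np.float64(-26.1), np.float64(-88.0))
((287, 95), 41.0, np.float64(82.6), np.float64(-15.2))
[ 18  99 224]
[ 19  98 231]
[ 20  94 236]
[ 13 142 208]
[ 14 133 102]
[ 13 136 210]
[([0.477, -0.016, 0.078], 0.95), ([0.459, -0.023, 0.081], 0.85), ([0.486, -0.042, 0.077], 0.72), ([0.442, -0.043, 0.074], 0.62), ([0.445, -0.009, 0.07], 0.61)]
```

```bash
sed -i 's/(10,60,120),(25,160,255)/(16,60,60),(25,118,255)/' h.py; python3 - <<'E'
from h import *
o=manip.get_obs()
for b in balls('w9',.072,o): print(b)
for t in('top','side'):
    viewer.camera(t); print(t,[(np.round(d['position'],3).tolist(),round(d['score'],2)) for d in finder.find_in(t,'foot0')])
im=cv2.imread('pics/w9.png');h=cv2.cvtColor(im,cv2.COLOR_BGR2HSV)
for c in(260,275,290,305,320,335,350,365,380): print(c,[(r,*h[r,c]) for r in range(140,232,10)])
E
```

```text
((239, 0), 38.2, np.float64(119.3), np.float64(-33.8))
((189, 0), 26.8, np.float64(119.2), np.float64(-54.1))
((293, 177), 23.4, np.float64(47.1), np.float64(-13.3))
((371, 177), 23.2, np.float64(47.1), np.float64(22.5))
((337, 207), 20.2, np.float64(33.1), np.float64(7.1))
((154, 0), 20.0, np.float64(119.2), np.float64(-68.3))
((128, 0), 12.0, np.float64(119.3), np.float64(-78.9))
top [([0.55, -0.399, 0.012], 0.3)]
side [([0.453, -0.02, 0.08], 0.62), ([0.444, 0.001, 0.074], 0.53), ([0.446, -0.034, 0.072], 0.4)]
260 [(140, np.uint8(13), np.uint8(134), np.uint8(103)), (150, np.uint8(17), np.uint8(25), np.uint8(72)), (160, np.uint8(105), np.uint8(11), np.uint8(138)), (170, np.uint8(15), np.uint8(13), np.uint8(76)), (180, np.uint8(0), np.uint8(3), np.uint8(75)), (190, np.uint8(45), np.uint8(6), np.uint8(79)), (200, np.uint8(60), np.uint8(2), np.uint8(110)), (210, np.uint8(90), np.uint8(6), np.uint8(170)), (220, np.uint8(75), np.uint8(5), np.uint8(94)), (230, np.uint8(85), np.uint8(12), np.uint8(132))]
275 [(140, np.uint8(13), np.uint8(127), np.uint8(104)), (150, np.uint8(13), np.uint8(3
[... 3235 characters left out ...]
 (200, np.uint8(18), np.uint8(96), np.uint8(135)), (210, np.uint8(90), np.uint8(3), np.uint8(147)), (220, np.uint8(75), np.uint8(7), np.uint8(147)), (230, np.uint8(45), np.uint8(3), np.uint8(146))]
380 [(140, np.uint8(13), np.uint8(137), np.uint8(203)), (150, np.uint8(18), np.uint8(34), np.uint8(74)), (160, np.uint8(18), np.uint8(104), np.uint8(186)), (170, np.uint8(19), np.uint8(96), np.uint8(233)), (180, np.uint8(21), np.uint8(87), np.uint8(245)), (190, np.uint8(19), np.uint8(94), np.uint8(237)), (200, np.uint8(21), np.uint8(28), np.uint8(117)), (210, np.uint8(20), np.uint8(8), np.uint8(96)), (220, np.uint8(23), np.uint8(11), np.uint8(96)), (230, np.uint8(20), np.uint8(15), np.uint8(100))]
```

The finder views agree: three balls are in the scoop, one of them right at the lip, and two bridge the gap between the lip and the end board. I'll lower straight back to the slope and retreat along it so they roll in.

Request:
arm_command(
  plan=[
    {"dp": [0, 0, 5], "spin": 0},
    {"dp": [0, 0, 7], "spin": 0},
    {"dp": [0, 0, 7], "spin": 0},
    {"dp": [0, 0, 7], "spin": 0},
    {"dp": [0, 0, 5], "spin": 0},
  ],
)

```text
clock: 9.95
position: [0.4924, -0.03, 0.2642]
ee_rot: [-0.001, 1.0, -0.0, -0.001]
ft_force: [-0.4, 0.2, -3.0]
grip_width: 0.113
grasp_force: 118.1
```

Request:
arm_command(
  plan=[
    {"dp": [-1, 0, 3], "spin": 0},
    {"dp": [0, 0, 0], "spin": 0},
  ],
)

```text
clock: 10.15
position: [0.4936, -0.03, 0.2617]
ee_rot: [-0.001, 1.0, -0.0, -0.0]
ft_force: [-0.8, -0.5, -2.9]
grip_width: 0.111
grasp_force: 118.1
```

```bash
python3 - <<'E'
from h import *
o=manip.get_obs();print(o['position'],o['ft_force'],o['clock'])
for b in balls('w10',o['position'][2]-.2365+.012,o): 
    if b[0][1]>100: print(b)
print([(np.round(d['position'],3).tolist(),round(d['score'],2)) for d in finder.find_in('wrist','foot0')])
E
```

```text
[ 0.49358768 -0.02998829  0.26172819] [-0.77558218 -0.45726621 -2.85282672] 10.15
((294, 207), 23.6, np.float64(32.8), np.float64(-13.1))
((356, 205), 21.2, np.float64(33.8), np.float64(16.0))
((325, 250), 16.0, np.float64(11.4), np.float64(1.5))
((360, 285), 15.4, np.float64(-7.1), np.float64(19.1))
((280, 283), 12.4, np.float64(-6.0), np.float64(-20.8))
[([0.495, -0.016, 0.047], 0.91), ([0.48, -0.03, 0.046], 0.62), ([0.498, -0.049, 0.042], 0.57), ([0.455, -0.04, 0.05], 0.55)]
```

All five now sit over or at the lip. I'll retreat slowly along the slope.

Request:
arm_command(
  plan=[
    {"dp": [-2, 0, 3], "spin": 0},
    {"dp": [-3, 0, 2.5], "spin": 0},
    {"dp": [-3, 0, 2.5], "spin": 0},
    {"dp": [-3, 0, 2.5], "spin": 0},
    {"dp": [0, 0, 0], "spin": 0},
  ],
)

```text
clock: 10.75
position: [0.5049, -0.0299, 0.2513]
ee_rot: [-0.001, 1.0, -0.0, -0.0]
ft_force: [0.1, -0.0, -3.0]
grip_width: 0.109
grasp_force: 118.1
```

```bash
python3 - <<'E'
from h import *
o=manip.get_obs();print(o['position'],o['ft_force'],o['clock'])
for b in balls('w11',o['position'][2]-.2365+.012,o): 
    if b[0][1]>100: print(b)
print([(np.round(d['position'],3).tolist(),round(d['score'],2)) for d in finder.find_in('wrist','foot0')])
E
```

```text
[ 0.50486922 -0.02992683  0.25125404] [ 0.07165784 -0.02737148 -3.02490424] 10.75
((357, 208), 21.2, np.float64(32.2), np.float64(16.5))
((287, 208), 19.8, np.float64(32.2), np.float64(-16.4))
((328, 246), 18.0, np.float64(13.4), np.float64(3.0))
((283, 286), 14.2, np.float64(-7.7), np.float64(-19.4))
((357, 285), 14.2, np.float64(-7.1), np.float64(17.5))
[([0.511, -0.017, 0.038], 0.95), ([0.469, -0.043, 0.04], 0.92), ([0.476, -0.013, 0.031], 0.77), ([0.49, -0.029, 0.038], 0.69), ([0.514, -0.051, 0.033], 0.58)]
```

The front two balls are only ~3 mm inside the lip. I'll follow the slope up so the end board pushes them deeper.

Request:
arm_command(
  plan=[
    {"dp": [4, 0, -3.5], "spin": 0},
    {"dp": [5, 0, -4.2], "spin": 0},
    {"dp": [5, 0, -4.2], "spin": 0},
    {"dp": [4, 0, -3.5], "spin": 0},
    {"dp": [0, 0, 0], "spin": 0},
  ],
)

```text
clock: 11.35
position: [0.4862, -0.0301, 0.2679]
ee_rot: [-0.001, 1.0, 0.0, 0.001]
ft_force: [0.2, -0.4, -2.5]
grip_width: 0.11
grasp_force: 118.2
```

```bash
python3 - <<'E'
from h import *
o=manip.get_obs();print(o['position'],o['ft_force'],o['clock'])
for b in balls('w12',o['position'][2]-.2365+.012,o): 
    if b[0][1]>100: print(b)
E
```

```text
[ 0.48623546 -0.03006099  0.26785179] [ 0.17049931 -0.42321763 -2.50030686] 11.35
((357, 207), 21.2, np.float64(32.4), np.float64(16.6))
((286, 209), 20.6, np.float64(31.5), np.float64(-16.8))
```

Request:
arm_command(
  plan=[
    {"dp": [3, 0, -3], "spin": 0},
    {"dp": [3, 0, -3], "spin": 0},
    {"dp": [2, 0, -2], "spin": 0},
    {"dp": [0, 0, 0], "spin": 0},
  ],
)

```text
clock: 11.8
position: [0.4785, -0.03, 0.2754]
ee_rot: [-0.001, 1.0, 0.0, 0.0]
ft_force: [-0.5, -0.4, -2.6]
grip_width: 0.113
grasp_force: 118.1
```

```bash
sed -i 's/m\[365:\]=0/m[365:]=0;m[:150]=0;m[:,:245]=0;m[:,395:]=0/' h.py; python3 - <<'E'
from h import *
o=manip.get_obs();print(o['position'],o['ft_force'],o['clock'])
for b in balls('w13',o['position'][2]-.2365+.012,o): print(b)
print([(np.round(d['position'],3).tolist(),round(d['score'],2)) for d in finder.find_in('wrist','foot0')])
E
```

```text
[ 0.47848493 -0.03001015  0.27541088] [-0.54822122 -0.41252094 -2.6208612 ] 11.8
((355, 215), 18.8, np.float64(28.6), np.float64(15.7))
((289, 214), 16.2, np.float64(29.1), np.float64(-15.5))
((352, 283), 9.4, np.float64(-6.2), np.float64(15.1))
((362, 302), 9.0, np.float64(-16.7), np.float64(20.4))
[([0.492, -0.016, 0.06], 0.81), ([0.496, -0.05, 0.05], 0.78), ([0.448, -0.047, 0.062], 0.71), ([0.455, -0.014, 0.058], 0.63), ([0.473, -0.015, 0.06], 0.62)]
```

Request:
arm_command(
  plan=[
    {"dp": [2, 0, -3], "spin": 0},
    {"dp": [0, 0, -4], "spin": 0},
    {"dp": [0, 0, -5], "spin": 0},
    {"dp": [0, 0, -5], "spin": 0},
    {"dp": [0, 0, -5], "spin": 0},
  ],
)

```text
clock: 12.4
position: [0.4767, -0.03, 0.2977]
ee_rot: [-0.001, 1.0, 0.0, 0.0]
ft_force: [0.5, -0.2, -1.6]
grip_width: 0.112
grasp_force: 118.2
```

Request:
arm_command(
  plan=[
    {"dp": [1, 0, -2], "spin": 0},
    {"dp": [2, 0, 0], "spin": 0},
    {"dp": [2, 0, 0], "spin": 0},
    {"dp": [2, 0, 0], "spin": 0},
    {"dp": [1, 0, 0], "spin": 0},
  ],
)

```text
clock: 12.9
position: [0.4683, -0.0301, 0.2989]
ee_rot: [-0.001, 1.0, 0.0, -0.0]
ft_force: [0.1, -0.5, -2.5]
grip_width: 0.114
grasp_force: 118.2
```

Request:
arm_command(
  plan=[
    {"dp": [0, 0, 1], "spin": 0},
    {"dp": [0, 0, 1], "spin": 0},
    {"dp": [0, 0, 1], "spin": 0},
    {"dp": [0, 0, 1], "spin": 0},
  ],
  newtons=30,
)

```text
clock: 13.3
position: [0.4686, -0.0301, 0.2949]
ee_rot: [-0.001, 1.0, 0.0, -0.0]
ft_force: [0.4, 1.4, -1.9]
grip_width: 0.109
grasp_force: 118.2
```

```bash
python3 - <<'E'
from h import *
o=manip.get_obs();print(o['position'],o['ft_force'],o['torque'],o['grasp_force'],o['clock'])
for b in balls('w14',o['position'][2]-.2365+.012,o): print(b)
print([(np.round(d['position'],3).tolist(),round(d['score'],2)) for d in finder.find_in('wrist','foot0')])
E
```

```text
[ 0.46862102 -0.03007267  0.29491833] [ 0.3694909   1.44266673 -1.94689735] [0.12861664 0.04229952 0.04265543] 118.15667152404785 13.3
((359, 285), 15.2, np.float64(-7.2), np.float64(18.6))
((357, 219), 14.8, np.float64(26.9), np.float64(16.6))
((280, 221), 14.6, np.float64(25.9), np.float64(-19.9))
((292, 237), 13.2, np.float64(17.9), np.float64(-14.4))
((352, 239), 10.6, np.float64(16.9), np.float64(14.5))
[([0.443, -0.046, 0.081], 0.87), ([0.446, -0.015, 0.075], 0.79), ([0.472, -0.01, 0.082], 0.62)]
```

Request:
arm_command(
  plan=[
    {"dp": [0, 0, 1], "spin": 0},
    {"dp": [0, 0, 1], "spin": 0},
    {"dp": [0, 0, 1], "spin": 0},
  ],
  grip=1,
  newtons=25,
)

```text
clock: 13.7
position: [0.4686, -0.0301, 0.292]
ee_rot: [-0.001, 1.0, 0.0, 0.0]
ft_force: [0.6, -0.2, -2.0]
grip_width: 0.111
grasp_force: 118.1
```

Request:
arm_command(
  plan=[
    {"dp": [0, 0, 1], "spin": 0},
    {"dp": [0, 0, 1], "spin": 0},
  ],
)

```text
clock: 13.9
position: [0.4691, -0.0301, 0.2908]
ee_rot: [-0.001, 1.0, 0.0, 0.001]
ft_force: [-0.6, -0.6, 9.9]
grip_width: 0.11
grasp_force: 120.0
```

Request:
arm_command(
  plan=[
    {"dp": [0, 0, 1], "spin": 0},
    {"dp": [0, 0, 1], "spin": 0},
  ],
)

```text
clock: 14.1
position: [0.4698, -0.0302, 0.2903]
ee_rot: [-0.001, 1.0, 0.0, 0.002]
ft_force: [-1.3, -1.1, 22.7]
grip_width: 0.113
grasp_force: 121.8
```

Request:
arm_command(
  plan=[
    {"dp": [0, 0, 0], "spin": 0},
    {"dp": [0, 0, 0], "spin": 0},
  ],
  grip=0.85,
  newtons=20,
)

```text
clock: 14.3
position: [0.4697, -0.0302, 0.2904]
ee_rot: [-0.001, 1.0, 0.0, 0.002]
ft_force: [-1.8, -0.6, 18.4]
grip_width: 0.109
grasp_force: 121.1
```

Request:
arm_command(
  plan=[
    {"dp": [0, 0, 0], "spin": 0},
    {"dp": [0, 0, 0], "spin": 0},
  ],
  grip=0.81,
  newtons=20,
)

```text
clock: 14.5
position: [0.4697, -0.0302, 0.2904]
ee_rot: [-0.001, 1.0, 0.0, 0.002]
ft_force: [-2.6, -0.3, 17.9]
grip_width: 0.11
grasp_force: 121.1
```

The grip force can only be lowered by regripping (118 N holds the scoop rigid). I'll take it back down onto the trough floor, where any loose ball stays safe, and regrip lightly so the scoop can be pivoted.

Request:
arm_command(
  plan=[
    {"dp": [0, 0, -4], "spin": 0},
    {"dp": [0, 0, -4], "spin": 0},
    {"dp": [-2, 0, 0], "spin": 0},
    {"dp": [-3, 0, 0], "spin": 0},
    {"dp": [-4, 0, 0], "spin": 0},
  ],
)

```text
clock: 15.0
position: [0.4778, -0.03, 0.2958]
ee_rot: [-0.001, 1.0, 0.0, -0.0]
ft_force: [-0.0, -0.4, -2.7]
grip_width: 0.114
grasp_force: 118.1
```

Request:
arm_command(
  plan=[
    {"dp": [0, 0, 5], "spin": 0},
    {"dp": [0, 0, 5], "spin": 0},
    {"dp": [0, 0, 5], "spin": 0},
    {"dp": [-1, 0, 5], "spin": 0},
    {"dp": [-4, 0, 4], "spin": 0},
  ],
)

```text
clock: 15.5
position: [0.4824, -0.0301, 0.2714]
ee_rot: [-0.001, 1.0, 0.0, -0.0]
ft_force: [0.1, -0.7, -2.1]
grip_width: 0.11
grasp_force: 118.2
```

Request:
arm_command(
  plan=[
    {"dp": [-5, 0, 4], "spin": 0},
    {"dp": [-5, 0, 4], "spin": 0},
    {"dp": [-5, 0, 4], "spin": 0},
    {"dp": [-5, 0, 4], "spin": 0},
    {"dp": [-5, 0, 4], "spin": 0},
  ],
)

```text
clock: 16.0
position: [0.5081, -0.0299, 0.2517]
ee_rot: [-0.001, 1.0, 0.0, 0.0]
ft_force: [0.2, 0.1, -2.3]
grip_width: 0.114
grasp_force: 118.2
```

Request:
arm_command(
  plan=[
    {"dp": [-5, 0, 4], "spin": 0},
    {"dp": [-5, 0, 3], "spin": 0},
    {"dp": [-3, 0, 0], "spin": 0},
    {"dp": [0, 0, 0], "spin": 0},
  ],
)

```text
clock: 16.4
position: [0.521, -0.0299, 0.2451]
ee_rot: [-0.001, 1.0, -0.0, 0.0]
ft_force: [0.2, 0.2, -2.5]
grip_width: 0.117
grasp_force: 118.1
```

```bash
python3 - <<'E'
from h import *
o=manip.get_obs();print(o['position'],o['ft_force'],o['clock'])
for b in balls('w15',o['position'][2]-.2365+.012,o): print(b)
print([(np.round(d['position'],3).tolist(),round(d['score'],2)) for d in finder.find_in('wrist','foot0')])
E
```

```text
[ 0.52100267 -0.02992058  0.24510231] [ 0.15787482  0.16767666 -2.45819816] 16.4
((355, 230), 16.0, np.float64(21.4), np.float64(15.9))
((285, 282), 10.6, np.float64(-5.7), np.float64(-18.3))
((360, 294), 9.2, np.float64(-12.1), np.float64(19.2))
[([0.518, -0.05, 0.034], 0.97), ([0.498, -0.013, 0.027], 0.71), ([0.526, -0.012, 0.026], 0.61)]
```

Request:
arm_command(
  plan=[
    {"dp": [0, 0, 2], "spin": 0},
    {"dp": [0, 0, 1.5], "spin": 0},
    {"dp": [0, 0, 0], "spin": 0},
  ],
)

```text
clock: 16.8
position: [0.5205, -0.0299, 0.2415]
ee_rot: [-0.001, 1.0, 0.0, 0.0]
ft_force: [0.5, -0.9, -2.5]
grip_width: 0.11
grasp_force: 118.2
```

Request:
arm_command(
  plan=[
    {"dp": [0, 0, 0], "spin": 0},
    {"dp": [0, 0, 0], "spin": 0},
  ],
  grip=0.6,
  newtons=20,
)

```text
clock: 17.0
position: [0.5208, -0.0299, 0.2419]
ee_rot: [-0.001, 1.0, 0.0, 0.0]
ft_force: [-0.4, -0.4, -0.6]
grip_width: 0.201
grasp_force: 0.0
```

Request:
arm_command(
  plan=[
    {"dp": [0, 0, 0], "spin": 0},
    {"dp": [0, 0, 0], "spin": 0},
    {"dp": [0, 0, 0], "spin": 0},
  ],
  grip=1,
  newtons=20,
)

```text
clock: 17.3
position: [0.5207, -0.0301, 0.2418]
ee_rot: [-0.001, 1.0, -0.0, 0.0]
ft_force: [-0.1, -1.7, 1.5]
grip_width: 0.136
grasp_force: 23.8
```

```bash
python3 - <<'E'
from h import *
o=manip.get_obs();print(o['position'],o['ft_force'],o['clock'],o['grasp_force'])
for b in balls('w16',o['position'][2]-.2365+.012,o): print(b)
print([(np.round(d['position'],3).tolist(),round(d['score'],2)) for d in finder.find_in('wrist','foot0')])
E
```

```text
[ 0.52072416 -0.03005826  0.24179257] [-0.12833834 -1.70188118  1.52735429] 17.3 23.78036677837372
((354, 235), 11.4, np.float64(18.8), np.float64(15.4))
((352, 220), 10.2, np.float64(26.2), np.float64(14.3))
((283, 277), 9.8, np.float64(-3.0), np.float64(-19.2))
[([0.5, -0.014, 0.02], 0.81), ([0.535, -0.01, 0.024], 0.74), ([0.517, -0.048, 0.029], 0.64)]
```

Request:
arm_command(
  plan=[
    {"dp": [0, 0, -4], "spin": 0},
    {"dp": [0, 0, -10], "spin": 0},
    {"dp": [0, 0, -15], "spin": 0},
    {"dp": [0, 0, -15], "spin": 0},
    {"dp": [0, 0, -10], "spin": 0},
  ],
)

```text
clock: 17.9
position: [0.5208, -0.0299, 0.2971]
ee_rot: [-0.001, 1.0, 0.0, 0.001]
ft_force: [-0.5, -0.0, -2.3]
grip_width: 0.137
grasp_force: 23.2
```

Request:
arm_command(
  plan=[
    {"dp": [2, 0, -4], "spin": 0},
    {"dp": [5, 0, 0], "spin": 0},
    {"dp": [7, 0, 0], "spin": 0},
    {"dp": [8, 0, 0], "spin": 0},
    {"dp": [8, 0, 0], "spin": 0},
  ],
)

```text
clock: 18.4
position: [0.4896, -0.03, 0.299]
ee_rot: [-0.001, 1.0, -0.0, -0.001]
ft_force: [-1.5, 0.6, -2.7]
grip_width: 0.136
grasp_force: 23.2
```

Request:
arm_command(
  plan=[
    {"dp": [8, 0, 0], "spin": 0},
    {"dp": [6, 0, 0], "spin": 0},
    {"dp": [5, 0, 0], "spin": 0},
    {"dp": [3, 0, 2], "spin": 0},
    {"dp": [0, 0, 3], "spin": 0},
  ],
)

```text
clock: 18.9
position: [0.4684, -0.0301, 0.2946]
ee_rot: [-0.001, 1.0, 0.0, 0.0]
ft_force: [0.3, -0.5, -2.7]
grip_width: 0.133
grasp_force: 23.2
```

Request:
arm_command(
  plan=[
    {"dp": [0, 0, 2], "spin": 0},
    {"dp": [0, 0, 1], "spin": 0},
    {"dp": [0, 0, 1], "spin": 0},
  ],
)

```text
clock: 19.2
position: [0.4693, -0.0302, 0.2912]
ee_rot: [-0.001, 1.0, -0.0, 0.001]
ft_force: [2.1, -0.7, 7.0]
grip_width: 0.131
grasp_force: 24.6
```

Request:
arm_command(
  plan=[
    {"dp": [0, 0, 1], "spin": 0},
    {"dp": [0, 0, 1], "spin": 0},
    {"dp": [0, 0, 1], "spin": 0},
  ],
)

```text
clock: 19.5
position: [0.4706, -0.0303, 0.29]
ee_rot: [-0.001, 1.0, 0.0, 0.003]
ft_force: [4.7, -1.9, 15.7]
grip_width: 0.134
grasp_force: 26.0
```

Request:
arm_command(
  plan=[
    {"dp": [0, 0, 2], "spin": 0},
    {"dp": [0, 0, 2], "spin": 0},
  ],
)

```text
clock: 19.7
position: [0.4722, -0.0303, 0.2878]
ee_rot: [-0.001, 1.0, 0.0, 0.006]
ft_force: [8.5, -1.7, 25.1]
grip_width: 0.133
grasp_force: 28.0
```

Request:
arm_command(
  plan=[
    {"dp": [0, 0, 2], "spin": 0},
    {"dp": [0, 0, 2], "spin": 0},
  ],
)

```text
clock: 19.9
position: [0.4735, -0.0303, 0.2852]
ee_rot: [-0.001, 1.0, 0.0, 0.009]
ft_force: [12.6, -1.9, 29.2]
grip_width: 0.134
grasp_force: 29.8
```

```bash
python3 - <<'E'
from h import *
o=manip.get_obs();print(o['position'],o['ft_force'],o['torque'],o['clock'],o['grasp_force'])
for b in balls('w17',o['position'][2]-.2365+.012,o): print(b)
print([(np.round(d['position'],3).tolist(),round(d['score'],2)) for d in finder.find_in('wrist','foot0')])
print([(np.round(d['position'],3).tolist(),round(d['score'],2)) for d in finder.find_in('wrist','scoop_lip')])
im=cv2.imread('pics/w17.png');g=cv2.cvtColor(im,cv2.COLOR_BGR2HSV);w4=cv2.cvtColor(cv2.imread('pics/w4.png'),cv2.COLOR_BGR2HSV)
for n,h in(('now',g),('w4',w4)):
    for c in(315,325):print(n,c,[(r,int(h[r,c,1]),int(h[r,c,2])) for r in range(170,215,3)])
E
```

```text
[ 0.47348236 -0.03027294  0.28517035] [12.63937749 -1.93792506 29.16844691] [-0.46456847 -2.52729467 -0.03495793] 19.9 29.77574586868286
((363, 211), 12.8, np.float64(26.9), np.float64(19.5))
((352, 235), 10.6, np.float64(15.1), np.float64(14.6))
((357, 289), 9.6, np.float64(-13.4), np.float64(17.7))
((364, 299), 9.0, np.float64(-19.0), np.float64(21.4))
[([0.45, -0.016, 0.074], 0.91), ([0.467, -0.047, 0.074], 0.88), ([0.486, -0.011, 0.067], 0.7)]
[([0.459, -0.03, 0.076], 0.7)]
now 315 [(170, 16, 80), (173, 7, 76), (176, 3, 78), (179, 3, 79), (182, 8, 127), (185, 3, 248), (188, 3, 247), (191, 2, 248), (194, 3, 248), (197, 2, 247), (200, 3, 247), (203, 5, 248), (206, 4, 248), (209, 9, 144), (212, 11, 145)]
now 325 [(170, 13, 76), (173, 10, 79), (176, 10, 79), (179, 3, 79), (182, 10, 129), (185, 2, 248), (188, 3, 248), (191, 3, 248), (194, 3, 248), (197, 7, 146), (200, 5, 147), (203, 9, 148), (206, 10, 147), (209, 7, 146), (212, 10, 146)]
w4 315 [(170, 14, 162), (173, 14, 160), (176, 14, 160), (179, 16, 161), (182, 16, 160), (185, 17, 164), (188, 17, 163), (191, 16, 163), (194, 14, 162), (197, 15, 157), (200, 3, 248), (203, 4, 249), (206, 3, 248), (209, 3, 248), (212, 6, 230)]
w4 325 [(170, 14, 162), (173, 14, 165), (176, 13, 161), (179, 13, 162), (182, 14, 161), (185, 16, 162), (188, 17, 162), (191, 19, 162), (194, 14, 162), (197, 16, 158), (200, 3, 248), (203, 3, 248), (206, 3, 248), (209, 3, 248), (212, 7, 232)]
```

```bash
cat >> h.py <<'E'
def liprow(phi,g=-14.7):
    p=viewer.camera_params('wrist');T=np.array(p['T_tool_cam']);f=240/np.tan(np.radians(p['vertical_fov'])/2);a=np.radians(phi);L=50+g
    P=np.array([(L*np.cos(a)+77*np.sin(a))/1e3,0,.155+(77*np.cos(a)-L*np.sin(a))/1e3,1]);c=np.linalg.inv(T)@P
    return c[1]/c[2]*f+p['cy']
E
python3 -c "
from h import *
for a in(-30,-20,-10,0,2,4,6,8,10,15,20): print(a,liprow(a).round(1))"
```

```text
-30 274.9
-20 248.7
-10 223.0
0 198.1
2 193.2
4 188.3
6 183.5
8 178.7
10 174.0
15 162.3
20 150.9
```

Request:
arm_command(
  plan=[
    {"dp": [-3, 0, 1], "spin": 0},
    {"dp": [-3, 0, 1], "spin": 0},
    {"dp": [-2, 0, 1], "spin": 0},
    {"dp": [0, 0, 0], "spin": 0},
  ],
)

```text
clock: 20.45
position: [0.4802, -0.0302, 0.2804]
ee_rot: [-0.001, 1.0, 0.0, 0.006]
ft_force: [9.7, -1.6, 19.4]
grip_width: 0.134
grasp_force: 29.6
```

Lifting and checking tilt and ball count before travelling.

Request:
arm_command(
  plan=[
    {"dp": [-1, 0, -6], "spin": 0},
    {"dp": [-2, 0, -12], "spin": 0},
    {"dp": [-3, 0, -18], "spin": 0},
    {"dp": [-3, 0, -18], "spin": 0},
    {"dp": [-1, 0, -8], "spin": 0},
  ],
)

```text
clock: 20.95
position: [0.4869, -0.03, 0.3401]
ee_rot: [-0.001, 1.0, 0.0, 0.001]
ft_force: [0.5, -0.5, -3.3]
grip_width: 0.133
grasp_force: 26.7
```

```bash
cat >> h.py <<'E'
def lipnow(name):
    h=cv2.cvtColor(cv2.imread(f'pics/{name}.png'),cv2.COLOR_BGR2HSV); out=[]
    for c in range(270,385,10):
        ok=(h[:,c,1]<22)&(h[:,c,2]>125)
        r=[i for i in range(60,300) if ok[i:i+6].all()]
        out.append(r[0] if r else -1)
    return out
E
python3 - <<'E'
from h import *
o=manip.get_obs();print(o['position'],o['ft_force'],o['clock'],o['grasp_force'])
for b in balls('w18',o['position'][2]-.2365+.012,o): print(b)
print(lipnow('w18'))
print([(np.round(d['position'],3).tolist(),round(d['score'],2)) for d in finder.find_in('wrist','foot0')])
viewer.camera('side');print([(np.round(d['position'],3).tolist(),round(d['score'],2)) for d in finder.find_in('side','foot0')])
print([(np.round(d['position'],3).tolist(),round(d['score'],2)) for d in finder.find_in('side','tub')])
E
```

```text
[ 0.48694141 -0.02997201  0.34013257] [ 0.49110129 -0.53084615 -3.31562304] 20.95 26.709700226783752
((358, 206), 14.2, np.float64(32.9), np.float64(17.0))
((360, 287), 12.4, np.float64(-8.6), np.float64(19.2))
((358, 233), 9.0, np.float64(19.6), np.float64(17.4))
[174, 174, 174, 163, 162, 155, 155, 155, 155, 155, 155, 154]
[([0.492, -0.046, 0.125], 0.97), ([0.455, -0.017, 0.13], 0.82), ([0.495, -0.01, 0.121], 0.79)]
[([0.502, -0.043, 0.124], 0.59), ([0.52, -0.034, 0.115], 0.49)]
[([0.486, -0.233, 0.058], 0.89)]
```

Request:
arm_command(
  plan=[
    {"dp": [-1, -5, 0], "spin": 0},
    {"dp": [-3, -10, -1], "spin": 0},
    {"dp": [-4, -15, -1], "spin": 0},
    {"dp": [-4, -17, -1], "spin": 0},
    {"dp": [-5, -18, -1], "spin": 0},
  ],
)

```text
clock: 21.7
position: [0.5038, -0.0964, 0.3424]
ee_rot: [-0.001, 1.0, -0.0, -0.0]
ft_force: [0.1, -0.0, -2.3]
grip_width: 0.136
grasp_force: 26.7
```

Request:
arm_command(
  plan=[
    {"dp": [-5, -18, 0], "spin": 0},
    {"dp": [-5, -18, 0], "spin": 0},
    {"dp": [-5, -18, 0], "spin": 0},
    {"dp": [-4, -18, 0], "spin": 0},
    {"dp": [-4, -16, 0], "spin": 0},
  ],
)

```text
clock: 22.2
position: [0.5268, -0.1849, 0.3423]
ee_rot: [-0.001, 1.0, -0.0, -0.0]
ft_force: [1.3, 0.2, -2.2]
grip_width: 0.135
grasp_force: 26.7
```

Request:
arm_command(
  plan=[
    {"dp": [-3, -12, 0], "spin": 0},
    {"dp": [-1, -7, 0], "spin": 0},
    {"dp": [0, -2, 0], "spin": 0},
    {"dp": [0, 0, 0], "spin": 0},
  ],
)

```text
clock: 22.6
position: [0.5309, -0.2038, 0.3425]
ee_rot: [-0.001, 1.0, 0.0, -0.0]
ft_force: [0.0, 0.4, -2.5]
grip_width: 0.136
grasp_force: 26.7
```

```bash
python3 - <<'E'
from h import *
o=manip.get_obs();print(o['position'],o['ft_force'],o['clock'],o['grasp_force'])
for b in balls('w19',o['position'][2]-.2365+.012,o): print(b)
print(lipnow('w19'))
F=lambda c,t:[(np.round(d['position'],3).tolist(),round(d['score'],2)) for d in finder.find_in(c,t)]
print(F('wrist','foot0'),F('wrist','tub'))
viewer.camera('top');print(F('top','foot0'),F('top','tub'))
viewer.camera('side');print(F('side','foot0'),F('side','tub'))
# rim edges in wrist image: bright/dark transitions printed along far edge
E
```

```text
[ 0.53094586 -0.20379582  0.34245605] [ 0.04977153  0.35034885 -2.49317827] 22.6 26.7110538482666
((361, 208), 13.4, np.float64(32.2), np.float64(18.5))
((360, 287), 12.4, np.float64(-8.3), np.float64(19.2))
((276, 302), 9.8, np.float64(-16.5), np.float64(-23.0))
((347, 229), 9.2, np.float64(21.9), np.float64(12.0))
[121, 115, 111, 107, 106, 104, 105, 106, 109, 113, 119, 126]
[([0.54, -0.185, 0.126], 0.87), ([0.501, -0.187, 0.132], 0.86), ([0.535, -0.224, 0.127], 0.73), ([0.392, -0.069, 0.01], 0.68), ([0.724, -0.224, 0.012], 0.61)] [([0.48, -0.201, 0.022], 0.71)]
[] [([0.524, -0.161, 0.067], 0.52)]
[([0.544, -0.218, 0.125], 0.63), ([0.528, -0.196, 0.127], 0.45), ([0.496, 0.439, 0.098], 0.41)] [([0.504, -0.182, 0.043], 0.58)]
```

```bash
python3 - <<'E'
from h import *
o=manip.get_obs()
L=lipnow('w19');P=np.array([pix2w('wrist',c,r,.07,o)[:2] for c,r in zip(range(270,385,10),L)])
A=np.c_[2*P,np.ones(len(P))];s=np.linalg.lstsq(A,(P**2).sum(1),rcond=None)[0];print(s[:2],np.sqrt(s[2]+s[:2]@s[:2]))
print(P[5])
h=cv2.cvtColor(cv2.imread('pics/w19.png'),cv2.COLOR_BGR2HSV)
print([(r,*map(int,h[r,315])) for r in range(96,215,3)])
E
```

```text
[ 0.50347742 -0.20367817] 0.05110593624390908
[ 0.4521 -0.2049]
[(96, 13, 134, 211), (99, 14, 134, 206), (102, 13, 135, 200), (105, 75, 5, 187), (108, 96, 6, 224), (111, 90, 7, 186), (114, 0, 2, 105), (117, 50, 7, 107), (120, 120, 3, 89), (123, 102, 8, 164), (126, 96, 12, 218), (129, 100, 7, 224), (132, 94, 8, 229), (135, 98, 9, 223), (138, 93, 10, 222), (141, 94, 8, 225), (144, 100, 7, 225), (147, 96, 11, 223), (150, 99, 8, 222), (153, 98, 9, 225), (156, 95, 7, 226), (159, 97, 10, 224), (162, 99, 11, 225), (165, 98, 9, 226), (168, 94, 8, 224), (171, 94, 8, 224), (174, 94, 10, 204), (177, 90, 2, 250), (180, 90, 2, 250), (183, 90, 2, 250), (186, 90, 3, 250), (189, 90, 3, 250), (192, 90, 3, 251), (195, 90, 3, 250), (198, 80, 3, 251), (201, 90, 3, 251), (204, 85, 10, 154), (207, 99, 11, 157), (210, 95, 10, 157), (213, 85, 10, 156)]
```

Tub centre is (0.5035, -0.2037) and the lip-up tilt is about 9°. I'll descend onto the near rim, then tip in small steps.

Request:
arm_command(
  plan=[
    {"dp": [2, 0, 8], "spin": 0},
    {"dp": [3, 0, 10], "spin": 0},
    {"dp": [2, 0, 8], "spin": 0},
    {"dp": [0, 0, 4], "spin": 0},
    {"dp": [0, 0, 2], "spin": 0},
  ],
)

```text
clock: 23.55
position: [0.5243, -0.2041, 0.311]
ee_rot: [-0.001, 1.0, -0.0, 0.001]
ft_force: [-1.4, 0.7, 6.9]
grip_width: 0.137
grasp_force: 28.0
```

Request:
arm_command(
  plan=[
    {"dp": [0, 0, 2], "spin": 0},
    {"dp": [0, 0, 1], "spin": 0},
  ],
)

```text
clock: 23.75
position: [0.5249, -0.2042, 0.309]
ee_rot: [-0.001, 1.0, -0.0, 0.002]
ft_force: [-0.1, 0.3, 9.0]
grip_width: 0.131
grasp_force: 28.2
```

Request:
arm_command(
  plan=[
    {"dp": [1, 0, 2], "spin": 0},
    {"dp": [2, 0, 1], "spin": 0},
  ],
)

```text
clock: 23.95
position: [0.5219, -0.2042, 0.3062]
ee_rot: [-0.001, 1.0, -0.0, 0.002]
ft_force: [-0.3, 1.3, 10.5]
grip_width: 0.138
grasp_force: 28.6
```

Request:
arm_command(
  plan=[
    {"dp": [3, 0, 2], "spin": 0},
    {"dp": [3, 0, 2], "spin": 0},
  ],
)

```text
clock: 24.15
position: [0.5158, -0.2043, 0.3024]
ee_rot: [-0.001, 1.0, -0.0, 0.002]
ft_force: [-0.9, 0.8, 9.0]
grip_width: 0.136
grasp_force: 28.8
```

Request:
arm_command(
  plan=[
    {"dp": [3, 0, 2], "spin": 0},
    {"dp": [3, 0, 2], "spin": 0},
  ],
)

```text
clock: 24.35
position: [0.5097, -0.2043, 0.2981]
ee_rot: [-0.001, 1.0, -0.0, 0.002]
ft_force: [-0.8, 0.9, 8.4]
grip_width: 0.133
grasp_force: 29.1
```

```bash
cat >> h.py <<'E'
def F(c,t): return [(np.round(d['position'],3).tolist(),round(d['score'],2)) for d in finder.find_in(c,t)]
def look(name):
    o=manip.get_obs();print(o['position'].round(4),o['ft_force'].round(1),o['clock'],o['grasp_force'].round(1))
    for b in balls(name,o['position'][2]-.2365+.012,o): print(b)
    h=cv2.cvtColor(cv2.imread(f'pics/{name}.png'),cv2.COLOR_BGR2HSV)
    print('lip cands',{c:[r for r in range(120,300) if int(h[r+2,c,2])-int(h[r-2,c,2])>20 and h[r+2,c,2]>225 and h[r+2,c,1]<20] for c in (305,315,325,335)})
    print('feet',F('wrist','foot0'))
    return o
E
python3 -c "
from h import *
look('w20')
viewer.camera('side');print(F('side','foot0'),F('side','tub'))"
```

```text
Traceback (most recent call last):
  File "h.py", line 56, in look
    o=manip.get_obs();print(o['position'].round(4),o['ft_force'].round(1),o['clock'],o['grasp_force'].round(1))
                                                                                     ^^^^^^^^^^^^^^^^^^^^^^
AttributeError: 'float' object has no attribute 'round'
```

Request:
arm_command(
  plan=[
    {"dp": [3.5, 0, 2.5], "spin": 0},
    {"dp": [3.5, 0, 2.5], "spin": 0},
  ],
)

```text
clock: 24.55
position: [0.5026, -0.2043, 0.2929]
ee_rot: [-0.001, 1.0, -0.0, 0.002]
ft_force: [-1.6, -0.7, 5.7]
grip_width: 0.131
grasp_force: 29.5
```

Request:
arm_command(
  plan=[
    {"dp": [3, 0, 3], "spin": 0},
    {"dp": [3, 0, 3], "spin": 0},
  ],
)

```text
clock: 24.75
position: [0.4966, -0.2044, 0.2869]
ee_rot: [-0.001, 1.0, -0.0, 0.002]
ft_force: [-1.1, 0.5, 8.6]
grip_width: 0.135
grasp_force: 30.6
```

```bash
sed -i "s/,o\['grasp_force'\].round(1))/)/" h.py; python3 -c "
from h import *
look('w20')
viewer.camera('side');print(F('side','foot0'),F('side','tub'))"
```

```text
[ 0.4966 -0.2044  0.2869] [-1.1  0.5  8.6] 24.75
((357, 255), 18.2, np.float64(8.0), np.float64(17.0))
lip cands {305: [242, 243, 244, 245], 315: [246, 247, 248, 249], 325: [221, 222], 335: [222]}
feet [([0.485, -0.19, 0.068], 0.82), ([0.494, -0.207, 0.07], 0.81), ([0.563, -0.21, 0.09], 0.63), ([0.559, -0.201, 0.095], 0.5)]
[([0.511, -0.215, 0.075], 0.48)] [([0.498, -0.163, 0.05], 0.6)]
```

Request:
arm_command(
  plan=[
    {"dp": [3, 0, 3], "spin": 0},
    {"dp": [3, 0, 3], "spin": 0},
  ],
)

```text
clock: 25.2
position: [0.4906, -0.2044, 0.2808]
ee_rot: [-0.001, 1.0, -0.0, 0.001]
ft_force: [-2.2, 0.7, 7.1]
grip_width: 0.136
grasp_force: 31.7
```

Request:
arm_command(
  plan=[
    {"dp": [2.5, 0, 3], "spin": 0},
    {"dp": [2.5, 0, 3], "spin": 0},
  ],
)

```text
clock: 25.4
position: [0.4858, -0.2044, 0.2749]
ee_rot: [-0.001, 1.0, -0.0, 0.002]
ft_force: [-1.4, 0.5, 8.6]
grip_width: 0.134
grasp_force: 37.5
```

```bash
python3 -c "
from h import *
look('w21')
viewer.camera('side');print(F('side','foot0'),F('side','tub'))"
```

```text
[ 0.4858 -0.2044  0.2749] [-1.4  0.5  8.6] 25.4
lip cands {305: [], 315: [], 325: [252], 335: [253, 254]}
feet [([0.485, -0.189, 0.056], 0.88), ([0.482, -0.223, 0.064], 0.86), ([0.546, -0.215, 0.088], 0.69), ([0.497, -0.19, 0.06], 0.53)]
[([0.536, -0.204, 0.08], 0.36)] [([0.496, -0.165, 0.049], 0.58), ([0.5, 0.443, 0.098], 0.36)]
```

Request:
arm_command(
  plan=[
    {"dp": [3, 0, 3], "spin": 0},
    {"dp": [3, 0, 3], "spin": 0},
    {"dp": [3, 0, 3], "spin": 0},
  ],
)

```text
clock: 25.95
position: [0.4769, -0.2045, 0.2662]
ee_rot: [-0.001, 1.0, -0.0, 0.002]
ft_force: [-3.5, 0.2, 10.8]
grip_width: 0.133
grasp_force: 41.2
```

```bash
python3 -c "
from h import *
look('w22')
viewer.camera('side');print(F('side','foot0'),F('side','tub'))"
```

```text
[ 0.4769 -0.2045  0.2662] [-3.5  0.2 10.8] 25.95
lip cands {305: [], 315: [], 325: [], 335: [263, 264]}
feet [([0.478, -0.219, 0.055], 0.85), ([0.481, -0.192, 0.043], 0.57)]
[([0.504, -0.214, 0.058], 0.57)] [([0.498, -0.163, 0.049], 0.78), ([0.503, -0.218, 0.06], 0.2)]
```

Request:
arm_command(
  plan=[
    {"dp": [0, 0, -5], "spin": 0},
    {"dp": [0, 0, -5], "spin": 0},
    {"dp": [0, 0, -5], "spin": 0},
    {"dp": [0, 0, -4], "spin": 0},
    {"dp": [0, 0, 0], "spin": 0},
  ],
)

```text
clock: 26.7
position: [0.4762, -0.2041, 0.2842]
ee_rot: [-0.001, 1.0, -0.0, 0.0]
ft_force: [-0.4, -0.6, -1.4]
grip_width: 0.138
grasp_force: 37.4
```

```bash
python3 -c "
from h import *
look('w23')
print(F('wrist','tub'))
viewer.camera('side');print(F('side','foot0'),F('side','tub'))"
```

```text
[ 0.4762 -0.2041  0.2842] [-0.4 -0.6 -1.4] 26.7
((281, 265), 18.0, np.float64(3.2), np.float64(-20.0))
((340, 248), 10.0, np.float64(12.1), np.float64(8.8))
lip cands {305: [230, 231, 233], 315: [229, 230, 231], 325: [229, 230, 231], 335: [230, 231, 232]}
feet [([0.472, -0.213, 0.025], 0.85), ([0.497, -0.182, 0.018], 0.59), ([0.477, -0.196, 0.029], 0.56)]
[([0.492, -0.205, 0.056], 0.67)]
[] [([0.494, -0.164, 0.042], 0.63)]
```

Three feet are confirmed in the tub and the scoop feels empty. I'll lift clear and check the tub contents.

Request:
arm_command(
  plan=[
    {"dp": [0, 0, -15], "spin": 0},
    {"dp": [0, 0, -25], "spin": 0},
    {"dp": [0, 0, -30], "spin": 0},
    {"dp": [0, 0, -30], "spin": 0},
    {"dp": [-15, 5, -5], "spin": 0},
  ],
)

```text
clock: 27.5
position: [0.4905, -0.2006, 0.3923]
ee_rot: [0.0, 1.0, -0.0, 0.002]
ft_force: [-0.3, -0.2, -1.9]
grip_width: 0.137
grasp_force: 37.4
```

Request:
arm_command(
  plan=[
    {"dp": [-25, 5, 0], "spin": 0},
    {"dp": [-30, 5, 0], "spin": 0},
    {"dp": [-25, 5, 0], "spin": 0},
    {"dp": [-10, 0, 0], "spin": 0},
    {"dp": [0, 0, 0], "spin": 0},
  ],
)

```text
clock: 28.0
position: [0.5816, -0.1835, 0.3878]
ee_rot: [-0.002, 1.0, -0.0, -0.001]
ft_force: [-0.2, -0.2, -1.8]
grip_width: 0.133
grasp_force: 37.4
```

```bash
python3 -c "
from h import *
o=look('w24')
print(F('wrist','tub'),F('wrist','hook'))
viewer.camera('top');print('top',F('top','foot0'),F('top','tub'))
viewer.camera('side');print('side',F('side','foot0'),F('side','tub'),F('side','scoop'))
"
```

```text
[ 0.5816 -0.1835  0.3878] [-0.2 -0.2 -1.8] 28.0
lip cands {305: [178, 179], 315: [176], 325: [], 335: [165]}
feet [([0.477, -0.197, 0.024], 0.96), ([0.494, -0.18, 0.023], 0.82), ([0.476, -0.22, 0.027], 0.68), ([0.519, -0.225, 0.019], 0.55)]
[([0.502, -0.207, 0.037], 0.96)] [([0.554, -0.394, 0.015], 0.95)]
top [] []
side [] [([0.502, -0.188, 0.042], 0.72)] [([0.625, -0.176, 0.199], 0.92), ([0.368, 0.239, 0.008], 0.61)]
```

```bash
python3 -c "
from h import *
plan([.60,-.045,.31],90,n=11)"
```

```text
{"dp":[-2,13,7],"spin":0.14},{"dp":[0,13,7],"spin":0.14},{"dp":[2,13,7],"spin":0.14},{"dp":[3,12,7],"spin":0.14},{"dp":[5,12,7],"spin":0.14},
{"dp":[7,11,7],"spin":0.15},{"dp":[8,9,7],"spin":0.14},{"dp":[10,8,7],"spin":0.15},{"dp":[11,7,8],"spin":0.14},{"dp":[11,5,7],"spin":0.15},
{"dp":[12,4,8],"spin":0.14},
```

Request:
arm_command(
  plan=[
    {"dp": [-2, 13, 7], "spin": 0.14},
    {"dp": [0, 13, 7], "spin": 0.14},
    {"dp": [2, 13, 7], "spin": 0.14},
    {"dp": [3, 12, 7], "spin": 0.14},
    {"dp": [5, 12, 7], "spin": 0.14},
  ],
)

```text
clock: 29.05
position: [0.5906, -0.1194, 0.3534]
ee_rot: [0.345, 0.939, 0.0, 0.0]
ft_force: [-0.6, 0.2, -2.2]
grip_width: 0.134
grasp_force: 37.4
```

Request:
arm_command(
  plan=[
    {"dp": [7, 11, 7], "spin": 0.15},
    {"dp": [8, 9, 7], "spin": 0.14},
    {"dp": [10, 8, 7], "spin": 0.15},
    {"dp": [11, 7, 8], "spin": 0.14},
    {"dp": [11, 5, 7], "spin": 0.15},
  ],
)

```text
clock: 29.55
position: [0.5983, -0.0566, 0.3173]
ee_rot: [0.657, 0.754, 0.0, -0.0]
ft_force: [0.7, 0.1, -2.3]
grip_width: 0.136
grasp_force: 37.4
```

Request:
arm_command(
  plan=[
    {"dp": [12, 4, 8], "spin": 0.14},
    {"dp": [0, 0, 0], "spin": 0},
    {"dp": [0, 0, 0], "spin": 0},
  ],
)

```text
clock: 29.85
position: [0.6005, -0.0451, 0.3097]
ee_rot: [0.704, 0.71, -0.0, 0.0]
ft_force: [-0.3, 0.0, -1.7]
grip_width: 0.141
grasp_force: 37.4
```

```bash
python3 -c "
from h import *
o=look('w25');print(yaw(o),o['joint_pos'].round(2))
h=cv2.cvtColor(cv2.imread('pics/w25.png'),cv2.COLOR_BGR2HSV)
for c in (285,360): print(c,[(r,int(h[r,c,1]),int(h[r,c,2])) for r in range(200,310,4)])
viewer.camera('top');print('top',F('top','foot0'),F('top','tub'))
viewer.camera('side');print('side',F('side','foot0'),F('side','tub'),F('side','scoop'))
"
```

```text
[ 0.6005 -0.0451  0.3097] [-0.3  0.  -1.7] 29.85
lip cands {305: [], 315: [], 325: [], 335: []}
feet [([0.48, -0.212, 0.023], 0.51)]
90.44325383956907 [-0.46  0.39  0.57  1.67 -0.22  1.15  0.18]
285 [(200, 16, 146), (204, 14, 149), (208, 15, 151), (212, 22, 151), (216, 19, 148), (220, 21, 148), (224, 20, 152), (228, 16, 147), (232, 14, 148), (236, 16, 148), (240, 15, 149), (244, 17, 149), (248, 12, 148), (252, 20, 150), (256, 11, 114), (260, 15, 103), (264, 15, 101), (268, 10, 105), (272, 17, 103), (276, 18, 152), (280, 16, 148), (284, 2, 246), (288, 9, 142), (292, 7, 171), (296, 6, 173), (300, 10, 146), (304, 11, 140), (308, 11, 140)]
360 [(200, 20, 153), (204, 17, 149), (208, 19, 149), (212, 19, 151), (216, 16, 148), (220, 20, 150), (224, 17, 148), (228, 16, 148), (232, 17, 149), (236, 15, 150), (240, 19, 149), (244, 19, 149), (248, 17, 149), (252, 15, 150), (256, 13, 116), (260, 15, 101), (264, 20, 104), (268, 15, 102), (272, 12, 105), (276, 15, 151), (280, 12, 147), (284, 2, 253), (288, 7, 182), (292, 8, 181), (296, 7, 187), (300, 10, 160), (304, 6, 136), (308, 5, 140)]
top [([0.518, -0.225, 0.029], 0.64), ([0.531, -0.207, 0.021], 0.63), ([0.478, -0.219, 0.024], 0.45), ([0.49, -0.182, 0.026], 0.4)] [([0.517, -0.206, 0.023], 0.74)]
side [] [([0.505, -0.187, 0.047], 0.58), ([0.571, -0.038, 0.019], 0.55), ([0.594, -0.07, 0.103], 0.32)] [([0.593, -0.067, 0.106], 0.78), ([0.366, 0.235, 0.01], 0.72), ([0.731, -0.26, 0.019], 0.49)]
```

All five feet are in the tub. Now I'll re-level the scoop by dragging its underside rearward over the fixed trough side wall.

Request:
arm_command(
  plan=[
    {"dp": [0, 0, 12], "spin": 0},
    {"dp": [0, 0, 15], "spin": 0},
    {"dp": [0, 0, 10], "spin": 0},
    {"dp": [-3, 0, 2], "spin": 0},
    {"dp": [-5, 0, 0], "spin": 0},
  ],
)

```text
clock: 30.8
position: [0.6005, -0.0517, 0.27]
ee_rot: [0.705, 0.709, 0.0, -0.001]
ft_force: [-2.6, 4.2, 0.9]
grip_width: 0.133
grasp_force: 34.1
```

Request:
arm_command(
  plan=[
    {"dp": [-6, 0, 0], "spin": 0},
    {"dp": [-6, 0, 0], "spin": 0},
    {"dp": [-6, 0, 0], "spin": 0},
  ],
)

```text
clock: 31.1
position: [0.6006, -0.0716, 0.2709]
ee_rot: [0.706, 0.708, 0.0, 0.0]
ft_force: [-0.8, 3.4, 1.8]
grip_width: 0.132
grasp_force: 33.5
```

Request:
arm_command(
  plan=[
    {"dp": [-6, 0, 0], "spin": 0},
    {"dp": [-6, 0, 0], "spin": 0},
    {"dp": [-6, 0, 0], "spin": 0},
  ],
)

```text
clock: 31.4
position: [0.6008, -0.0895, 0.2707]
ee_rot: [0.706, 0.708, 0.0, 0.0]
ft_force: [-0.3, 2.9, 1.7]
grip_width: 0.133
grasp_force: 33.2
```

```bash
cat >> h.py <<'E'
def tiltscan(name):
    h=cv2.cvtColor(cv2.imread(f'pics/{name}.png'),cv2.COLOR_BGR2HSV)
    for c in (295,345,355): print(c,[r for r in range(140,330) if h[r,c,2]>225 and h[r,c,1]<14][:60:4])
E
python3 -c "
from h import *
o=look('w26');tiltscan('w26')"
```

```text
[ 0.6008 -0.0895  0.2707] [-0.3  2.9  1.7] 31.4
lip cands {305: [217, 218, 219, 220], 315: [217, 218, 219, 220], 325: [217, 218, 219, 220], 335: [217, 218, 219, 220]}
feet []
295 [219, 223, 227, 231, 235, 239, 243, 247, 251, 255, 259]
345 [219, 223, 227, 231, 235, 239, 243, 247, 251, 255, 259, 263, 293, 297]
355 [219, 223, 227, 231, 235, 239, 243, 247, 251, 255, 285, 289, 293, 297]
```

Request:
arm_command(
  plan=[
    {"dp": [-5, 0, 1], "spin": 0},
    {"dp": [-4, 0, 1], "spin": 0},
    {"dp": [-2, 0, 1], "spin": 0},
    {"dp": [0, 0, 0], "spin": 0},
  ],
)

```text
clock: 31.9
position: [0.6007, -0.1004, 0.2675]
ee_rot: [0.706, 0.708, -0.0, 0.0]
ft_force: [-0.3, 1.8, 3.7]
grip_width: 0.135
grasp_force: 33.4
```

```bash
python3 -c "
from h import *
o=look('w27');tiltscan('w27')"
```

```text
[ 0.6007 -0.1004  0.2675] [-0.3  1.8  3.7] 31.9
lip cands {305: [200, 201, 202, 203], 315: [200, 201, 202, 203], 325: [200, 201, 202, 203], 335: [200, 201, 202, 203]}
feet [([0.476, -0.197, 0.029], 0.67), ([0.51, -0.222, 0.017], 0.41)]
295 [202, 206, 210, 214, 218, 222, 226, 230, 234, 238, 242, 246, 250, 254]
345 [202, 206, 210, 214, 218, 222, 226, 230, 234, 238, 242, 246, 250, 254, 258]
355 [202, 206, 210, 214, 218, 222, 226, 230, 234, 238, 242, 246, 250, 282, 286]
```

Level again (≈ -1°). Now to the pre-entry pose in front of the middle hook's prong.

```bash
python3 -c "
from h import *
plan([.434,-.325,.389],65,n=9,p0=[.6007,-.1004,.355])"
```

```text
{"dp":[-25,-19,-4],"spin":0.05},{"dp":[-26,-17,-4],"spin":0.05},{"dp":[-27,-16,-4],"spin":0.05},{"dp":[-27,-15,-4],"spin":0.05},{"dp":[-28,-13,-4],"spin":0.05},
{"dp":[-29,-12,-4],"spin":0.05},{"dp":[-29,-10,-3],"spin":0.05},{"dp":[-30,-9,-4],"spin":0.04},{"dp":[-30,-8,-3],"spin":0.05},
```

Request:
arm_command(
  plan=[
    {"dp": [0, 0, -15], "spin": 0},
    {"dp": [0, 0, -30], "spin": 0},
    {"dp": [0, 0, -30], "spin": 0},
    {"dp": [0, 0, -13], "spin": 0},
  ],
)

```text
clock: 32.4
position: [0.6009, -0.1005, 0.3589]
ee_rot: [0.706, 0.708, 0.001, 0.001]
ft_force: [-0.4, -0.3, -2.1]
grip_width: 0.136
grasp_force: 32.8
```

Request:
arm_command(
  plan=[
    {"dp": [-25, -19, -4], "spin": 0.05},
    {"dp": [-26, -17, -4], "spin": 0.05},
    {"dp": [-27, -16, -4], "spin": 0.05},
    {"dp": [-27, -15, -4], "spin": 0.05},
    {"dp": [-28, -13, -4], "spin": 0.05},
  ],
)

```text
clock: 32.9
position: [0.5059, -0.2272, 0.3757]
ee_rot: [0.79, 0.613, -0.0, -0.0]
ft_force: [-0.1, -0.5, -2.3]
grip_width: 0.136
grasp_force: 32.8
```

Request:
arm_command(
  plan=[
    {"dp": [-29, -12, -4], "spin": 0.05},
    {"dp": [-29, -10, -3], "spin": 0.05},
    {"dp": [-30, -9, -4], "spin": 0.04},
    {"dp": [-28, -8, 0], "spin": 0.05},
    {"dp": [-2, 0, 0], "spin": 0},
  ],
)

```text
clock: 33.4
position: [0.4298, -0.3292, 0.3871]
ee_rot: [0.846, 0.533, -0.0, 0.0]
ft_force: [-0.8, 0.1, -2.0]
grip_width: 0.139
grasp_force: 32.7
```

Request:
arm_command(
  plan=[
    {"dp": [0, 0, 0], "spin": 0},
    {"dp": [0, 0, 0], "spin": 0},
  ],
)

```text
clock: 33.6
position: [0.434, -0.3245, 0.3865]
ee_rot: [0.843, 0.537, 0.0, -0.0]
ft_force: [0.6, 0.7, -1.9]
grip_width: 0.134
grasp_force: 32.7
```

```bash
python3 -c "
from h import *
o=manip.get_obs();print(o['position'],yaw(o),o['clock'],o['joint_pos'].round(2))
im=snap('wrist','w28');g=cv2.cvtColor(im,cv2.COLOR_BGR2HSV)
post=np.array([.558,-.4027]);d=np.array([np.cos(np.radians(155)),np.sin(np.radians(155))])
n=np.array([-d[1],d[0]])
for k in (20,35,50,65,80,92,98):
    q=post+d*k/1e3; print(k,w2pix('wrist',[*q,.2],o))
    prof=[]
    for t in range(-20,21,2):
        u,v=w2pix('wrist',[*(q+n*t/1e3),.2],o).astype(int)
        prof.append(int(g[v,u,1]) if 0<=u<640 and 0<=v<480 else -1)
    print(prof)
print(lipnow('w28'))
"
```

```text
[ 0.43396132 -0.32447407  0.38645413] 64.98544264283757 33.6 [-0.17  0.19  0.82  1.74 -0.15  1.27  0.26]
20 [621.1 344.2]
[25, 18, 11, 8, 13, 13, 22, 54, 98, 17, 10, 10, 6, 142, 139, 138, 143, 137, 141, 141, 145]
35 [585.4 344.2]
[27, 43, 53, 139, 140, 141, 138, 142, 128, 6, 12, 7, 5, 140, 141, 141, 139, 135, 142, 137, 141]
50 [549.6 344.2]
[142, 140, 141, 139, 139, 141, 141, 141, 134, 6, 10, 7, 3, 141, 135, 136, 139, 139, 137, 132, 12]
65 [513.9 344.1]
[141, 140, 140, 149, 142, 135, 137, 136, 123, 9, 5, 7, 3, 139, 142, 139, 139, 140, 139, 134, 138]
80 [478.1 344.1]
[138, 141, 140, 140, 142, 139, 140, 131, 123, 6, 10, 10, 8, 139, 141, 143, 138, 141, 27, 28, 11]
92 [449.5 344.1]
[143, 137, 141, 138, 141, 141, 142, 128, 131, 26, 12, 11, 0, 11, 14, 6, 11, 23, 8, 6, 13]
98 [435.3 344.1]
[139, 138, 140, 139, 140, 139, 141, 135, 133, 141, 139, 138, 134, 127, 133, 22, 28, 11, 12, 24, 17]
[203, 203, 62, 69, 72, 77, 79, 60, 60, 65, 68, 60]
```

The prong is within 1 mm of the prediction. Sliding in along tool +y, then lowering.

Request:
arm_command(
  plan=[
    {"dp": [0, 5, -2], "spin": 0},
    {"dp": [0, 14, 0], "spin": 0},
    {"dp": [0, 14, 0], "spin": 0},
    {"dp": [0, 14, 0], "spin": 0},
  ],
)

```text
clock: 34.05
position: [0.4777, -0.3442, 0.3885]
ee_rot: [0.843, 0.538, 0.0, -0.0]
ft_force: [0.6, -0.3, -1.6]
grip_width: 0.135
grasp_force: 32.7
```

Request:
arm_command(
  plan=[
    {"dp": [0, 14, 0], "spin": 0},
    {"dp": [0, 14, 0], "spin": 0},
    {"dp": [0, 12, 0], "spin": 0},
    {"dp": [0, 6, 0], "spin": 0},
    {"dp": [0, 0, 0], "spin": 0},
  ],
)

```text
clock: 34.55
position: [0.5189, -0.3638, 0.3881]
ee_rot: [0.843, 0.538, -0.0, -0.0]
ft_force: [0.1, 0.2, -2.5]
grip_width: 0.135
grasp_force: 32.7
```

Request:
arm_command(
  plan=[
    {"dp": [0, 0, 6], "spin": 0},
    {"dp": [0, 0, 6], "spin": 0},
    {"dp": [0, 0, 5], "spin": 0},
    {"dp": [0, 0, 3], "spin": 0},
    {"dp": [0, 0, 0], "spin": 0},
  ],
)

```text
clock: 35.05
position: [0.5178, -0.3639, 0.368]
ee_rot: [0.844, 0.537, -0.0, -0.0]
ft_force: [0.6, 0.2, -0.9]
grip_width: 0.137
grasp_force: 32.7
```

Request:
arm_command(
  plan=[
    {"dp": [0, 0, 1], "spin": 0},
    {"dp": [0, 0, 0], "spin": 0},
  ],
)

```text
clock: 35.25
position: [0.518, -0.3641, 0.3676]
ee_rot: [0.844, 0.537, 0.0, 0.0]
ft_force: [-0.6, -0.2, -2.2]
grip_width: 0.133
grasp_force: 32.7
```

Request:
arm_command(
  plan=[
    {"dp": [0, 0, 1], "spin": 0},
    {"dp": [0, 0, 0], "spin": 0},
  ],
)

```text
clock: 35.45
position: [0.518, -0.3641, 0.3665]
ee_rot: [0.844, 0.537, 0.0, -0.0]
ft_force: [0.6, 0.7, -2.6]
grip_width: 0.132
grasp_force: 32.7
```

```bash
python3 -c "
from h import *
o=manip.get_obs();print(o['position'],o['ft_force'],o['torque'].round(2))
snap('side','s29');print(F('side','scoop'),F('side','scoop_handle'),F('side','hook'))"
```

```text
[ 0.51797622 -0.36410171  0.36653882] [ 0.56858198  0.71823557 -2.55299064] [ 0.05 -0.06 -0.03]
[([0.513, -0.364, 0.153], 0.92), ([0.37, 0.237, 0.01], 0.63), ([0.553, -0.398, 0.011], 0.47)] [([0.516, -0.372, 0.148], 0.81), ([0.366, 0.237, 0.006], 0.71)] [([0.197, -0.296, 0.017], 0.84), ([0.555, -0.396, 0.018], 0.67), ([0.846, -0.179, 0.01], 0.67)]
```

Not in contact yet; lower further until the weight is taken.

Request:
arm_command(
  plan=[
    {"dp": [0, 0, 1], "spin": 0},
    {"dp": [0, 0, 1], "spin": 0},
    {"dp": [0, 0, 0], "spin": 0},
  ],
)

```text
clock: 35.95
position: [0.518, -0.364, 0.3643]
ee_rot: [0.844, 0.537, -0.0, -0.0]
ft_force: [-0.0, 0.2, -2.4]
grip_width: 0.135
grasp_force: 32.7
```

Request:
arm_command(
  plan=[
    {"dp": [0, 0, 1], "spin": 0},
    {"dp": [0, 0, 0], "spin": 0},
  ],
)

```text
clock: 36.15
position: [0.518, -0.3641, 0.3634]
ee_rot: [0.844, 0.537, -0.0, -0.0]
ft_force: [0.7, 0.1, -1.9]
grip_width: 0.134
grasp_force: 32.7
```

Request:
arm_command(
  plan=[
    {"dp": [0, 0, 1.5], "spin": 0},
    {"dp": [0, 0, 1.5], "spin": 0},
    {"dp": [0, 0, 0], "spin": 0},
  ],
)

```text
clock: 36.45
position: [0.518, -0.364, 0.3603]
ee_rot: [0.844, 0.537, -0.0, -0.0]
ft_force: [-0.7, -0.1, -1.8]
grip_width: 0.135
grasp_force: 32.7
```

Request:
arm_command(
  plan=[
    {"dp": [0, 0, 1], "spin": 0},
    {"dp": [0, 0, 0], "spin": 0},
  ],
)

```text
clock: 36.65
position: [0.518, -0.3641, 0.3594]
ee_rot: [0.844, 0.537, 0.0, -0.0]
ft_force: [0.2, 0.0, -1.4]
grip_width: 0.132
grasp_force: 32.7
```

Request:
arm_command(
  plan=[
    {"dp": [0, 0, 1], "spin": 0},
    {"dp": [0, 0, 0], "spin": 0},
  ],
)

```text
clock: 36.85
position: [0.518, -0.3641, 0.3585]
ee_rot: [0.844, 0.537, 0.0, -0.0]
ft_force: [-0.7, 0.1, -2.0]
grip_width: 0.136
grasp_force: 32.7
```

Request:
arm_command(
  plan=[
    {"dp": [0, 0, 1], "spin": 0},
    {"dp": [0, 0, 1], "spin": 0},
    {"dp": [0, 0, 0], "spin": 0},
  ],
)

```text
clock: 37.15
position: [0.518, -0.3642, 0.3577]
ee_rot: [0.844, 0.537, 0.0, 0.0]
ft_force: [-3.2, 3.2, 7.4]
grip_width: 0.133
grasp_force: 34.1
```

Request:
arm_command(
  plan=[
    {"dp": [0, 0, 1], "spin": 0},
    {"dp": [0, 0, 1], "spin": 0},
    {"dp": [0, 0, 0], "spin": 0},
  ],
)

```text
clock: 37.45
position: [0.518, -0.3643, 0.357]
ee_rot: [0.844, 0.537, 0.001, 0.0]
ft_force: [-6.5, 6.4, 18.0]
grip_width: 0.134
grasp_force: 35.7
```

```bash
python3 -c "
from h import *
o=manip.get_obs();print(o['position'],o['ft_force'],o['torque'].round(2))
im=snap('side','s30')
for z in (.12,.135,.148,.18,.2,.21,.22,.24): print(z,w2pix('side',[.510,-.381,z]))
snap('wrist','w30');print(lipnow('w30'));snap('top','t30')
h=cv2.cvtColor(im,cv2.COLOR_BGR2HSV)
u,v=w2pix('side',[.510,-.381,.2]).astype(int)
for r in range(v-22,v+40,2): print(r,[ '%d/%d/%d'%tuple(h[r,c]) for c in range(u-18,u+19,4)])
"
```

```text
[ 0.51798497 -0.36426878  0.35698724] [-6.47119224  6.37432974 17.97561766] [ 1.09  1.39 -0.17]
0.12 [338.9 164.1]
0.135 [338.9 159.8]
0.148 [338.9 156.1]
0.18 [339.  146.8]
0.2 [339.  140.9]
0.21 [339.  137.9]
0.22 [339.  134.9]
0.24 [339.1 128.8]
[206, 206, 207, 207, 207, 207, 207, 206, 206, 206, 206, 206]
118 ['105/34/60', '100/28/27', '120/51/20', '113/57/18', '135/51/20', '105/49/21', '103/62/37', '12/85/90', '14/145/146', '14/143/148']
120 ['96/36/35', '132/58/22', '96/64/20', '90/14/18', '120/43/24', '113/64/32', '110/49/31', '120/9/81', '14/142/147', '14/147/142']
122 ['116/76/27', '108/47/27', '90/29/26', '60/14/18', '115/59/26', '105/59/26', '15/38/27', '106/38/73', '10/78/101', '15/143/139']
124 ['135/48/32', '170/28/27', '110/55/28', '114/49/26', '103/81/22', '105/61/25', '15/130/90', '111/29/61', '110/31/75', '14/138/120']
126 ['12/78/49', '12/87/50', '103/60/30', '111/69/26', '98/76/27', '120/17/15', '14/124/105', '107/36/49', '100/21/36', '14/144/136']
128 ['13/127/90', '5/39/39', '99/81/22', '120/48/16', '113/70/29', '100/48/16', '15/138/109', '100/49/31', '15/97/42',
[... 2735 characters left out ...]
1', '12/188/57']
170 ['12/172/144', '114/27/48', '12/170/135', '177/26/109', '130/9/176', '11/79/68', '14/173/62', '11/170/60', '13/171/64', '13/159/61']
172 ['12/178/139', '90/17/46', '12/174/133', '10/166/60', '9/109/91', '12/177/59', '10/160/62', '10/166/63', '12/171/64', '12/170/60']
174 ['12/171/142', '105/26/40', '12/175/131', '11/188/53', '14/188/69', '11/155/61', '10/167/61', '10/158/63', '13/205/56', '12/171/61']
176 ['11/174/139', '105/31/50', '12/180/116', '11/157/60', '12/174/132', '11/163/61', '13/194/59', '13/177/59', '10/173/59', '11/170/60']
178 ['11/126/115', '135/31/49', '12/169/83', '12/194/67', '12/176/119', '11/173/62', '12/159/61', '10/171/61', '13/166/63', '13/181/62']
```

Contact: the prong takes load under the bar (18 N, with the scoop pivoting slightly as expected). I'll ease off and release.

Request:
arm_command(
  plan=[
    {"dp": [0, 0, -1.5], "spin": 0},
    {"dp": [0, 0, -1], "spin": 0},
    {"dp": [0, 0, 0], "spin": 0},
  ],
)

```text
clock: 37.9
position: [0.518, -0.3641, 0.3574]
ee_rot: [0.844, 0.537, 0.0, 0.0]
ft_force: [-0.8, 2.3, 5.2]
grip_width: 0.139
grasp_force: 33.8
```

Request:
arm_command(
  plan=[
    {"dp": [0, 0, -0.5], "spin": 0},
    {"dp": [0, 0, 0], "spin": 0},
  ],
)

```text
clock: 38.1
position: [0.5181, -0.3641, 0.3575]
ee_rot: [0.844, 0.537, 0.0, 0.0]
ft_force: [-0.1, 0.9, 2.0]
grip_width: 0.137
grasp_force: 33.4
```

Request:
arm_command(
  plan=[
    {"dp": [0, 0, 0], "spin": 0},
    {"dp": [0, 0, 0], "spin": 0},
    {"dp": [0, 0, 0], "spin": 0},
  ],
  grip=0.6,
)

```text
clock: 38.4
position: [0.518, -0.3641, 0.3573]
ee_rot: [0.844, 0.537, -0.0, -0.0]
ft_force: [-1.2, -0.7, 0.5]
grip_width: 0.197
grasp_force: 0.0
```

```bash
python3 -c "
from h import *
o=look('w31');print(o['grip_width'],lipnow('w31'))
snap('side','s31');print(F('side','scoop'),F('side','scoop_handle'))"
```

```text
[ 0.518  -0.3641  0.3573] [-1.2 -0.7  0.5] 38.4
lip cands {305: [202, 203, 204, 205], 315: [202, 203, 204, 205], 325: [202, 203, 204, 205], 335: [202, 203, 204, 205]}
feet [([0.481, -0.222, 0.027], 0.89), ([0.521, -0.228, 0.019], 0.88), ([0.531, -0.22, 0.022], 0.87), ([0.474, -0.2, 0.027], 0.78)]
0.19692416466662135 [203, 204, 204, 204, 204, 204, 204, 203, 203, 203, 203, 203]
[([0.37, 0.238, 0.012], 0.97), ([0.513, -0.367, 0.145], 0.75)] [([0.366, 0.234, 0.006], 0.83), ([0.516, -0.368, 0.143], 0.62)]
```

Hanging freely and still. Opening a little more and withdrawing upward.

Request:
arm_command(
  plan=[
    {"dp": [0, 0, 0], "spin": 0},
    {"dp": [0, 0, 0], "spin": 0},
  ],
  grip=0.4,
)

```text
clock: 38.85
position: [0.518, -0.3641, 0.3576]
ee_rot: [0.844, 0.537, 0.0, -0.0]
ft_force: [-0.8, 0.5, 0.5]
grip_width: 0.299
grasp_force: 0.0
```

Request:
arm_command(
  plan=[
    {"dp": [0, 0, -4], "spin": 0},
    {"dp": [0, 0, -8], "spin": 0},
    {"dp": [0, 0, -12], "spin": 0},
    {"dp": [0, 0, -20], "spin": 0},
    {"dp": [0, 0, -30], "spin": 0},
  ],
)

```text
clock: 39.35
position: [0.5178, -0.3639, 0.4322]
ee_rot: [0.844, 0.537, -0.0, -0.001]
ft_force: [0.5, -0.3, 0.4]
grip_width: 0.302
grasp_force: 0.0
```

Request:
arm_command(
  plan=[
    {"dp": [0, 0, -40], "spin": 0},
    {"dp": [-20, -10, -20], "spin": 0},
    {"dp": [-20, -10, 0], "spin": 0},
    {"dp": [0, 0, 0], "spin": 0},
    {"dp": [0, 0, 0], "spin": 0},
  ],
)

```text
clock: 39.85
position: [0.4826, -0.3921, 0.4924]
ee_rot: [0.844, 0.537, 0.0, 0.0]
ft_force: [0.6, 0.1, -0.3]
grip_width: 0.301
grasp_force: 0.0
```

```bash
python3 -c "
from h import *
o=look('w32');print(F('wrist','scoop'),F('wrist','scoop_handle'))
viewer.camera('side');print(F('side','scoop'),F('side','scoop_handle'),F('side','tub'))
viewer.camera('top');print(F('top','scoop'),F('top','foot0'),F('top','tub'))
h=cv2.cvtColor(cv2.imread('pics/w32.png'),cv2.COLOR_BGR2HSV)
m=cv2.inRange(h,(0,90,25),(12,255,130));n,l,s,c=cv2.connectedComponentsWithStats(m)
for i in np.argsort(-s[1:,4])[:4]+1:
    ys,xs=np.nonzero(l==i);r=cv2.minAreaRect(np.c_[xs,ys].astype(np.float32));print(r,[pix2w('wrist',*p,.218,o).tolist() for p in cv2.boxPoints(r)])
"
```

```text
[ 0.4826 -0.3921  0.4924] [ 0.6  0.1 -0.3] 39.85
lip cands {305: [], 315: [238, 239], 325: [132, 133, 134, 135, 155, 156, 157, 158, 203, 204, 205, 206, 238, 239], 335: [132, 133, 134, 135, 160, 161, 162, 163, 203, 204, 205, 206, 238, 239]}
feet [([0.518, -0.232, 0.023], 0.86), ([0.478, -0.224, 0.026], 0.85), ([0.473, -0.207, 0.022], 0.66)]
[([0.516, -0.37, 0.142], 0.72)] [([0.515, -0.372, 0.138], 0.94)]
[([0.515, -0.37, 0.149], 0.67), ([0.37, 0.238, 0.009], 0.64)] [([0.513, -0.375, 0.146], 0.97), ([0.366, 0.236, 0.007], 0.93)] [([0.504, -0.188, 0.045], 0.92)]
[([0.518, -0.361, 0.138], 0.83), ([0.364, 0.233, 0.004], 0.56)] [([0.528, -0.207, 0.02], 0.63), ([0.475, -0.193, 0.027], 0.6), ([0.492, -0.182, 0.028], 0.53), ([0.516, -0.226, 0.03], 0.43), ([0.477, -0.217, 0.025], 0.41)] [([0.514, -0.208, 0.019], 0.64), ([0.737, -0.29, 0.023], 0.5)]
((356.5, 194.0), (25.0, 146.0), 0.0) [[0.4875, -0.4145, 0.218], [0.5231, -0.335, 0.218], [0.5357, -0.3409, 0.218], [0.5015, -0.4211, 0.218]]
((290.6629333496094, 410.53936767578125), (36.0399284362793, 30.31593894958496), 32.0053825378418) [[0.3941, -0.4922, 0.218], [0.4137, -0.478, 0.218], [0.4259, -0.501, 0.218], [0.4062, -0.516, 0.218]]
((541.543701171875, 19.974306106567383), (29.60997772216797, 9.177064895629883), 59.534454345703125) [[0.6329, -0.3251, 0.218], [0.6372, -0.3248, 0.218], [0.641, -0.3397, 0.218], [0.6366, -0.3401, 0.218]]
((232.60134887695312, 346.6418762207031), (9.183563232421875, 18.832117080688477), 54.46232223510742) [[0.3911, -0.433, 0.218], [0.4042, -0.4301, 0.218], [0.4047, -0.4365, 0.218], [0.3915, -0.4395, 0.218]]
```

The bar is level at the prong with its centre about 4 mm from the seat. All five feet are in the tub and the gripper is clear.

```bash
python3 -c "
from h import *
print(manip.hand_in())"
```

```text
the job is handed in; nothing more can be done
None
```

I handed the job in at about 40 s of the 72 s allowed. By my last camera checks all five ball feet were in the upright tub and the scoop hung level and still on the middle-sized hook, with the gripper clear; no verdict was returned, and I didn't re-check the bystanders' positions.

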